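Load the battery conditioning dock

ROBOT

A 6-joint arm with a two-finger parallel gripper is mounted at the origin on the work surface. World frame = base frame: x ahead of the robot, y to its left, z up, the work surface at z = 0. Lengths are in m, angles in degrees, forces in N, time in s.
With the tool pointing down it reaches from about 0.35 to 0.925 m from the base axis. Payload 6.4 kg.
Tool frame: the origin (TCP) lies at the very end of the fingers, on their centre line; the grasp point (between the pads) lies 19 mm behind it; z points along the fingers, y is the line along which they close (so a half turn about z gives the same grasp; the last joint's range is limited). The gripper opens to 85 mm and grips with 20 to 120 N. Pads are 22 mm wide; open, the fingers measure 114 mm over their backs; the gripper's body (76 mm by 85 mm) begins 54 mm behind the grasp point. The pads swing forward as they close: fully open they stand 13 mm farther back than shut.
Start: joints at [-74.318, 14.043, 89.255, -0, 76.702, -9.975], TCP at [0.281, -0.586, 0.231] pointing down, gripper open.
Joint ranges: [-179.41, 179.41], [-58.25, 129.5], [7.25, 145.43], [-54.29, 234.29], [11.92, 165.04], [-157.13, 157.13]. Speed limits (degrees/s): [147.25, 147.25, 180, 180, 180, 180].

INTERFACE

Orientations are given as [roll, pitch, yaw] about the fixed x, y, z axes, in that order (R = Rz(yaw) Ry(pitch) Rx(roll)).
In Python, from station import r gives the robot as it stands.
- The arm moves only by the shell command python3 -m inch 'ROWS' [OPENING] [FORCE]. ROWS is JSON, a list of rows, each a list of 6 numbers: the shift along the tool's x, y, z in mm, then the turn, a rotation vector about the tool's x, y, z in degrees. In form: [[tx, ty, tz, ax, ay, az], ...]. A call has exactly 5 rows; each row shifts and turns the commanded pose from where the row before left it, along the tool's axes as they then stand; what a row does not reach is not made up. A row lasts 1/12 s, in which the tool goes at most 41.7 mm and 7.16 degrees, less where a joint would pass 70% of its speed; a pose out of reach is approached as far as the arm can. A call with a gripper value outside its range is refused whole. OPENING is the opening, from 0 (shut) to 1 (fully open), set as the call begins (- or left out, the last holds). The fingers move at their own pace and stop on an object; FORCE is the grip in N (left out, the last holds). Time passes only in rows, so rows that do not move let the fingers close, or fill a call up. It gives the time, the measured TCP pose, the force, the opening and the grip force at its end, in the units of the state.
- r.get_obs(): the state, without advancing time (a new reading comes with each control period).
- r.camera(name): name is "scene" or "top" or "wrist"; returns (picture, depth): 420x560x3 uint8, blue, green, red; 420x560 float32, m along the optical axis (not along the pixel's ray), 0 where there is no reading.
- r.calibration(name): a dict with "vfov" (degrees; the focal length in pixels is half the picture's height over the tangent of half this angle, whatever the lens; pixels are square), "cx", "cy" (the principal point, pixels), "R" (3x3) and "t" (3): a world point X has camera coordinates R X + t; the wrist camera has in their place "T_tool_cam" (4x4, takes a point from camera to tool coordinates, whose origin is the TCP and whose axes are the flange's). Camera axes: x right, y down, z forward; pixel columns grow to the right and rows downward; lengths in m; the calibration is good to about 2 mm. A picture is of the moment at which its call begins: read the wrist's pose just before it. calibration takes no time and is no camera call.
- r.close_job(): hands the job in; it is judged then, once.
The state is a dict: "t": time; "qpos": joint angles; "qd": joint speeds; "tau": joint torques, N m; "ee_pos": TCP position; "eef_rot": TCP orientation; "ft_force": force on the tool from outside, world axes, zero at the start; "moment": the same for the moment, N m; "opening": finger opening in m; "finger_force": force on a finger pad.
Only numpy, scipy, OpenCV 4.12 (cv2) and the standard library are available. Lean on these libraries where they do the work, as an engineer would, in place of code of your own. Each camera call takes 0.05 s, during which the arm holds its last target. There are 200 camera calls.

TASK

Get the battery dock ready for conditioning: slide its hold-down bar fully open, and with the bays still empty give them a short burst of cleaner by pressing the can's nozzle cap all the way down and letting it up. Then lay every green battery pack on the bench flat into the bay of its own length, and when all are in, slide the bar fully home over them to lock it. Leave the other things on the bench where they are.

Things in the scene. Friction and masses are not known exactly. Their poses are not given: they have to be found in the camera images.
- lock (a joint): slide (m) of the dock's aluminium hold-down bar, growing along dock +x; 1.5 N friction, stays where left. 0 = locked stop: bar over the bays, 5 to 27 mm in front (dock -x) of their rear stops. 0.06 = open stop: 33 to 55 mm behind them. The bar: 22 mm along x, 352 along y, 8 thick, underside 22 mm above the bay floor, 4 mm over a seated pack.
- lock_grip (a point): centre of the top face of the bar's grip (78 mm above the table); axes as the dock's. The grip is an upright black block with two grey ribs in the middle of the bar: 16 mm along dock x (the sliding direction), 36 mm along dock y, 44 mm from the bar's underside to its top.
- nozzle (a joint): how far (m) the cleaner can's sprung cap is pressed down: 0 = up, 0.006 = fully down. The spring takes about 2 N to start and 5.5 N to hold fully down, and pushes it up again.
- nozzle_top (a point): centre of the top face of the white round nozzle cap (22 mm across, 18 mm tall) on the small white spray can (44 mm across) clipped upright on the dock's right (-y) end; fixed to the dock, the cap's top about 130 mm above the table.
- dock: battery conditioning dock fixed to the bench: black base 205 mm (x) by 352 mm (y), 12 mm thick, with an aluminium side rail 20 mm tall on each y edge (outer faces 176 mm from the middle); origin at the centre of its underside. Its x points away from the robot, yaw within 0.2. Five parallel grey bays lie on it along x, 58 mm apart, rear ends in line; their order differs from start to start.
- driver: bystander: loose small loudspeaker driver, 60 mm across, 28 mm tall; origin under its centre.
- pry_tool: bystander: loose black flat pry tool 145 mm long, 6 mm thick, origin under the middle of its handle.
- tape_roll: bystander: loose roll of black tape, 70 mm across, 19 mm tall; origin under its centre.
- screw_dish: bystander: loose steel dish, 70 mm across, 22 mm tall; origin under its centre.
- pack_a: loose battery pack 54 mm long (own x), 30 mm wide (y), 18 mm high (z), green wrap with black tape at the ends, both ends alike; origin at the centre of its underside. May be absent (None).
- bay_a_seat (a point): centre of the floor of the bay for the 54 mm pack: the pocket is 60 mm long (x, along the dock's x) and 35 mm wide (y), floor 12 mm above the table, with end stops 12 mm tall and 6 mm thick and side guides 5 mm tall and 3 mm thick. A seated pack's origin lies here, its x along the bay's, either way round.
- pack_b: loose battery pack 70 mm long (own x), 30 mm wide (y), 18 mm high (z), green wrap with black tape at the ends, both ends alike; origin at the centre of its underside. May be absent (None).
- bay_b_seat (a point): centre of the floor of the bay for the 70 mm pack: the pocket is 76 mm long (x, along the dock's x) and 35 mm wide (y), floor 12 mm above the table, with end stops 12 mm tall and 6 mm thick and side guides 5 mm tall and 3 mm thick. A seated pack's origin lies here, its x along the bay's, either way round.
- pack_c: loose battery pack 86 mm long (own x), 30 mm wide (y), 18 mm high (z), green wrap with black tape at the ends, both ends alike; origin at the centre of its underside. May be absent (None).
- bay_c_seat (a point): centre of the floor of the bay for the 86 mm pack: the pocket is 92 mm long (x, along the dock's x) and 35 mm wide (y), floor 12 mm above the table, with end stops 12 mm tall and 6 mm thick and side guides 5 mm tall and 3 mm thick. A seated pack's origin lies here, its x along the bay's, either way round.
- pack_d: loose battery pack 102 mm long (own x), 30 mm wide (y), 18 mm high (z), green wrap with black tape at the ends, both ends alike; origin at the centre of its underside. May be absent (None).
- bay_d_seat (a point): centre of the floor of the bay for the 102 mm pack: the pocket is 108 mm long (x, along the dock's x) and 35 mm wide (y), floor 12 mm above the table, with end stops 12 mm tall and 6 mm thick and side guides 5 mm tall and 3 mm thick. A seated pack's origin lies here, its x along the bay's, either way round.
- pack_e: loose battery pack 118 mm long (own x), 30 mm wide (y), 18 mm high (z), green wrap with black tape at the ends, both ends alike; origin at the centre of its underside. May be absent (None).
- bay_e_seat (a point): centre of the floor of the bay for the 118 mm pack: the pocket is 124 mm long (x, along the dock's x) and 35 mm wide (y), floor 12 mm above the table, with end stops 12 mm tall and 6 mm thick and side guides 5 mm tall and 3 mm thick. A seated pack's origin lies here, its x along the bay's, either way round.

How it is judged (in metres and radians):
On the way, in this order (a step that is already met when the one before it is completed fails the run):
1. the hold-down bar is slid fully open (value of joint lock above 0.056 m), for 0.2 s.
2. the nozzle cap is pressed fully down while no pack is in a bay (value of joint nozzle above 0.0048 m and horizontal distance between pack_a and bay_a_seat above 0.03 m and horizontal distance between pack_b and bay_b_seat above 0.03 m and horizontal distance between pack_c and bay_c_seat above 0.03 m and horizontal distance between pack_d and bay_d_seat above 0.03 m and horizontal distance between pack_e and bay_e_seat above 0.03 m), for 0.05 s.
3. the nozzle cap is up again (value of joint nozzle below 0.0015 m), for 0.1 s.
4. every pack present lies in the bay of its own length, the bar still open (x of pack_a in the frame of bay_a_seat between -0.006 and 0.006 m and y of pack_a in the frame of bay_a_seat between -0.005 and 0.005 m and z of pack_a in the frame of bay_a_seat between -0.004 and 0.004 m and angle between the x axis of pack_a and the x axis of bay_a_seat, either way round below 0.12 rad and angle between the z axis of pack_a and the z axis of bay_a_seat, either way round below 0.12 rad and x of pack_b in the frame of bay_b_seat between -0.006 and 0.006 m and y of pack_b in the frame of bay_b_seat between -0.005 and 0.005 m and z of pack_b in the frame of bay_b_seat between -0.004 and 0.004 m and angle between the x axis of pack_b and the x axis of bay_b_seat, either way round below 0.12 rad and angle between the z axis of pack_b and the z axis of bay_b_seat, either way round below 0.12 rad and x of pack_c in the frame of bay_c_seat between -0.006 and 0.006 m and y of pack_c in the frame of bay_c_seat between -0.005 and 0.005 m and z of pack_c in the frame of bay_c_seat between -0.004 and 0.004 m and angle between the x axis of pack_c and the x axis of bay_c_seat, either way round below 0.12 rad and angle between the z axis of pack_c and the z axis of bay_c_seat, either way round below 0.12 rad and x of pack_d in the frame of bay_d_seat between -0.006 and 0.006 m and y of pack_d in the frame of bay_d_seat between -0.005 and 0.005 m and z of pack_d in the frame of bay_d_seat between -0.004 and 0.004 m and angle between the x axis of pack_d and the x axis of bay_d_seat, either way round below 0.12 rad and angle between the z axis of pack_d and the z axis of bay_d_seat, either way round below 0.12 rad and x of pack_e in the frame of bay_e_seat between -0.006 and 0.006 m and y of pack_e in the frame of bay_e_seat between -0.005 and 0.005 m and z of pack_e in the frame of bay_e_seat between -0.004 and 0.004 m and angle between the x axis of pack_e and the x axis of bay_e_seat, either way round below 0.12 rad and angle between the z axis of pack_e and the z axis of bay_e_seat, either way round below 0.12 rad and value of joint lock above 0.045 m), for 0.2 s.
5. the bar is slid home to its locked end stop (value of joint lock below 0.004 m), for 0.2 s.
At the end, for the whole second after the job is handed in: Every pack present rests flat in the bay of its own length (within 6 mm along and 5 mm across the bay's centre, 4 mm of its floor, 7 degrees), the hold-down bar is within 4 mm of its locked end stop, and the nozzle cap is up (x of pack_a in the frame of bay_a_seat between -0.006 and 0.006 m and y of pack_a in the frame of bay_a_seat between -0.005 and 0.005 m and z of pack_a in the frame of bay_a_seat between -0.004 and 0.004 m and angle between the x axis of pack_a and the x axis of bay_a_seat, either way round below 0.12 rad and angle between the z axis of pack_a and the z axis of bay_a_seat, either way round below 0.12 rad and x of pack_b in the frame of bay_b_seat between -0.006 and 0.006 m and y of pack_b in the frame of bay_b_seat between -0.005 and 0.005 m and z of pack_b in the frame of bay_b_seat between -0.004 and 0.004 m and angle between the x axis of pack_b and the x axis of bay_b_seat, either way round below 0.12 rad and angle between the z axis of pack_b and the z axis of bay_b_seat, either way round below 0.12 rad and x of pack_c in the frame of bay_c_seat between -0.006 and 0.006 m and y of pack_c in the frame of bay_c_seat between -0.005 and 0.005 m and z of pack_c in the frame of bay_c_seat between -0.004 and 0.004 m and angle between the x axis of pack_c and the x axis of bay_c_seat, either way round below 0.12 rad and angle between the z axis of pack_c and the z axis of bay_c_seat, either way round below 0.12 rad and x of pack_d in the frame of bay_d_seat between -0.006 and 0.006 m and y of pack_d in the frame of bay_d_seat between -0.005 and 0.005 m and z of pack_d in the frame of bay_d_seat between -0.004 and 0.004 m and angle between the x axis of pack_d and the x axis of bay_d_seat, either way round below 0.12 rad and angle between the z axis of pack_d and the z axis of bay_d_seat, either way round below 0.12 rad and x of pack_e in the frame of bay_e_seat between -0.006 and 0.006 m and y of pack_e in the frame of bay_e_seat between -0.005 and 0.005 m and z of pack_e in the frame of bay_e_seat between -0.004 and 0.004 m and angle between the x axis of pack_e and the x axis of bay_e_seat, either way round below 0.12 rad and angle between the z axis of pack_e and the z axis of bay_e_seat, either way round below 0.12 rad and linear speed of each of pack_a, pack_b, pack_c, pack_d, pack_e below 0.02 m/s and value of joint lock below 0.004 m and value of joint nozzle below 0.0015 m); the robot touches nothing.
It fails at once if a bystander (driver, pry tool, tape roll, screw dish) is moved more than 5 cm (distance of any of driver, pry_tool, tape_roll, screw_dish from where it was at the start of the episode above 0.05 m).
Of pack_a, pack_b, pack_c, pack_d, pack_e only 3 to 5 are there at a start; the rules pass over those that are not, and their reading is None.
At some moment in a run one of pack_a, pack_b, pack_c, pack_d, pack_e may be knocked a few centimetres aside while the robot is not near it.
Once in a run the grip may slacken for a moment while it holds something.
It also fails if it takes over 210 s, if anything falls off the work surface, if the arm or the gripper's body presses on something with over 40 N, if the wrist force passes 120 N, or if a joint passes its speed limit or range.

## Working session

There is one attempt and no reset: what is moved stays moved. The work goes in short steps, Python scripts to look and compute and a shell command to move; the robot and the scene stay as the last step left them, time stands still between calls to the robot, and variables do not carry over. Pictures are saved under pics/ and viewed, at most 14 in all, crops included, and the job is handed in when it is done.

```bash
ls; mkdir -p pics
python3 - <<'E'
from station import r
import cv2,numpy as np
print(r.get_obs())
for n in ("top","scene"):
    p,d=r.camera(n); cv2.imwrite(f"pics/{n}0.png",p); np.save(f"pics/{n}0.npy",d)
    print(n,r.calibration(n))
print(r.calibration("wrist"))
E
```

```text
pics
{'t': 0.0, 'qpos': array([-7.43194408e+01,  1.40836696e+01,  8.93238939e+01,  5.49581789e-04,
        7.67013330e+01, -9.97543002e+00]), 'qd': array([-0.01327684, -0.08461837, -0.04908596,  0.06831092, -0.08402125,
       -0.06314101]), 'tau': array([ 9.70022047e-04, -4.29512787e+01, -3.26126254e+01, -7.79777838e-05,
        5.31687125e-03, -1.50868919e-05]), 'ee_pos': array([ 0.2812836 , -0.5853799 ,  0.23019488]), 'eef_rot': array([-1.79892842e+02, -1.93902174e-02,  2.56558442e+01]), 'ft_force': array([ 0.2078726 ,  0.88068815, -0.62258741]), 'moment': array([0.02903802, 0.04381272, 0.03491202]), 'finger_force': 0.0, 'opening': 0.08561120516560386}
top {'vfov': 44.932306014487416, 'cx': 278.9218262171833, 'cy': 212.6447710210579, 'R': array([[-0.00446454, -0.99991874,  0.01194102],
       [-0.99725234,  0.003569  , -0.07399347],
       [ 0.07394484, -0.01223856, -0.99718723]]), 't': array([0.05246423, 0.61284908, 1.6189699 ])}
scene {'vfov': 42.85255319375287, 'cx': 284.82057609204736, 'cy': 201.7969322121618, 'R': array([[ 0.79219987,  0.60989183, -0.0212444 ],
       [ 0.41688972, -0.56627256, -0.7110122 ],
       [-0.44567065,  0.5544072 , -0.70285868]]), 't': array([-0.50515021, -0.15093324,  1.60679546])}
{'vfov': 64.04094712605443, 'cx': 281.8002056559022, 'cy': 211.50873678752274, 'T_tool_cam': array([[ 8.51660585e-04, -9.64622152e-01, -2.63634934e-01,
         6.68504293e-02],
       [ 9.99999608e-01,  8.85082993e-04, -8.00504651e-06,
        -4.47866911e-04],
       [ 2.41060642e-04, -2.63634824e-01,  9.64622528e-01,
        -1.42399344e-01],
       [ 0.00000000e+00,  0.00000000e+00,  0.00000000e+00,
         1.00000000e+00]])}
```

View pics/top0.png

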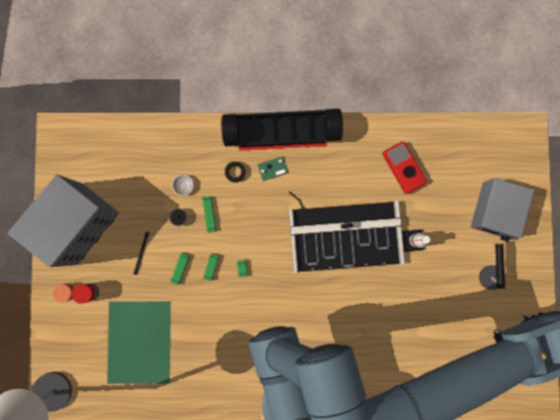

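View pics/scene0.png

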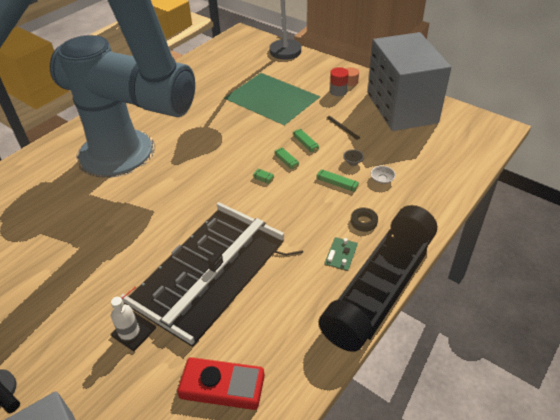

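The top view shows the dock at about columns 290-405, rows 200-272. Its can is at (418,240) and the bar near row 222. There are four packs, at (209,214), (180,268), (211,267) and (243,268); the green board at (273,168) isn't one. The bystanders are the tape (235,172), dish (184,185), driver (178,217) and pry tool (142,253). The scene view agrees.

```bash
cat > h.py <<'E'
from station import r
import cv2,numpy as np
from scipy.spatial.transform import Rotation as Ro
def tool():
    o=r.get_obs(); return Ro.from_euler('xyz',o['eef_rot'],degrees=True).as_matrix(),np.array(o['ee_pos'])
def cam(n):
    """picture, depth, focal, principal point, cam->world R, cam centre"""
    c=r.calibration(n); f=210/np.tan(np.radians(c['vfov']/2))
    if n=='wrist':
        R,p=tool(); T=c['T_tool_cam']; Rw=R@T[:3,:3]; o=R@T[:3,3]+p
    else: Rw=c['R'].T; o=-Rw@c['t']
    P,D=r.camera(n); return dict(P=P,D=D,f=f,c=(c['cx'],c['cy']),R=Rw,o=o)
def ray(v,uv,z):
    uv=np.atleast_2d(np.asarray(uv,float))
    d=np.c_[(uv-v['c'])/v['f'],np.ones(len(uv))]@v['R'].T
    return v['o']+d*((z-v['o'][2])/d[:,2])[:,None]
def proj(v,X):
    q=(np.atleast_2d(X)-v['o'])@v['R']; return q[:,:2]/q[:,2:]*v['f']+v['c']
def green(v,z=.018,amin=60):
    h=cv2.cvtColor(v['P'],cv2.COLOR_BGR2HSV); m=cv2.inRange(h,(50,110,30),(75,255,255))
    out=[]
    for k in cv2.findContours(m,cv2.RETR_EXTERNAL,cv2.CHAIN_APPROX_NONE)[0]:
        if cv2.contourArea(k)<amin: continue
        W=ray(v,k[:,0],z)[:,:2]*1000
        (c,(a,b),t)=cv2.minAreaRect(W.astype(np.float32))
        if a<b: a,b,t=b,a,t+90
        out.append((c,a,b,(t+90)%180-90,cv2.boundingRect(k)))
    return out
def delta(x,y,z,yaw=None):
    """mm/deg in tool axes to reach world TCP (mm), tool pointing down, yaw = world angle of tool x"""
    R,p=tool(); d=R.T@(np.array([x,y,z])-p*1000)
    s='shift %s'%d.round(1)
    if yaw is not None:
        w=Ro.from_matrix(R.T@Ro.from_euler('xyz',[180,0,yaw],degrees=True).as_matrix()).as_rotvec(degrees=True)
        s+=' turn %s'%w.round(2)
    print(s,'at',(p*1000).round(1),r.get_obs()['eef_rot'].round(2))
E
python3 - <<'E'
from h import *
v=cam('top')
for g in green(v): print(g)
print(ray(v,[[291,208],[400,203],[295,272],[404,266]],.03).round(3))
delta(560,-80,300,0)
E
```

```text
((433.9977111816406, 169.33367919921875), 47.93628692626953, 25.682464599609375, 0.08555114269256592, (238, 261, 9, 16))
((440.32275390625, 269.0611877441406), 82.39727020263672, 26.712186813354492, -16.93421173095703, (204, 254, 15, 26))
((435.68084716796875, 368.5962829589844), 98.66436004638672, 27.494857788085938, -19.531105041503906, (171, 254, 18, 30))
((611.1461791992188, 276.740234375), 112.6236801147461, 27.700532913208008, 8.991299629211426, (203, 197, 13, 35))
[[ 0.627  0.011  0.03 ]
 [ 0.642 -0.341  0.03 ]
 [ 0.422 -0.     0.03 ]
 [ 0.44  -0.35   0.03 ]]
shift [ 470.1 -335.1  -68.9] turn [-0.09  0.   25.66] at [ 281.3 -585.5  230.4] [-1.7991e+02 -2.0000e-02  2.5660e+01]
```

```bash
python3 -m inch '[[32.6,-20.2,-4.6,0,0,0],[32.6,-20.2,-4.6,0,0,0],[32.6,-20.2,-4.6,0,0,0],[32.6,-20.2,-4.6,0,0,0],[32.6,-20.2,-4.6,0,0,0]]' 1
python3 -m inch '[[32.6,-20.2,-4.6,0,0,0],[32.6,-20.2,-4.6,0,0,0],[32.6,-20.2,-4.6,0,0,0],[32.6,-20.2,-4.6,0,0,0],[32.6,-20.2,-4.6,0,0,0]]'
python3 -m inch '[[32.6,-20.2,-4.6,0,0,0],[32.6,-20.2,-4.6,0,0,0],[32.6,-20.2,-4.6,0,0,0],[32.6,-20.2,-4.6,0,0,0],[32.6,-20.2,-4.6,0,0,0]]'
python3 -m inch '[[0,0,0,0,0,6],[0,0,0,0,0,6],[0,0,0,0,0,6],[0,0,0,0,0,6],[0,0,0,0,0,0]]'
python3 - <<'E'
from h import *
v=cam('wrist'); cv2.imwrite('pics/w1.png',v['P'])
for g in green(v): print(g)
delta(590,-100,300,0)
E
```

```text
t: 0.57
ee_pos: [0.3851, -0.4226, 0.2541]
eef_rot: [-180.0, -0.0, 25.6]
ft_force: [0.8, 0.1, 0.1]
opening: 0.0854
finger_force: 0.0
t: 0.98
ee_pos: [0.4884, -0.2608, 0.2773]
eef_rot: [-180.0, 0.0, 25.6]
ft_force: [1.4, -0.9, -0.1]
opening: 0.0853
finger_force: 0.0
t: 1.4
ee_pos: [0.5916, -0.0992, 0.3003]
eef_rot: [-180.0, 0.0, 25.7]
ft_force: [0.4, -1.6, -0.3]
opening: 0.0854
finger_force: 0.0
t: 1.82
ee_pos: [0.5909, -0.1008, 0.2999]
eef_rot: [-180.0, 0.0, 1.6]
ft_force: [-0.7, 0.4, -0.3]
opening: 0.0858
finger_force: 0.0
((437.3580627441406, 164.6932373046875), 56.74861526489258, 36.10927963256836, 7.184736728668213, (72, 259, 32, 39))
((441.787841796875, 263.221923828125), 92.47401428222656, 36.278533935546875, -16.61022186279297, (0, 243, 33, 61))
((558.85107421875, 253.67462158203125), 20.984464645385742, 8.024864196777344, -76.21104049682617, (0, 187, 15, 9))
((587.718017578125, 248.7734832763672), 51.835670471191406, 15.012401580810547, -10.879135131835938, (0, 147, 13, 41))
((755.80224609375, 64.12767028808594), 85.6520767211914, 57.67157745361328, -72.80761337280273, (97, 0, 89, 63))
shift [-0.9 -1.  -0.1] turn [-0.01  0.03  1.79] at [ 590.9 -100.9  299.9] [-1.7999e+02  3.0000e-02  1.7900e+00]
```

View pics/w1.png

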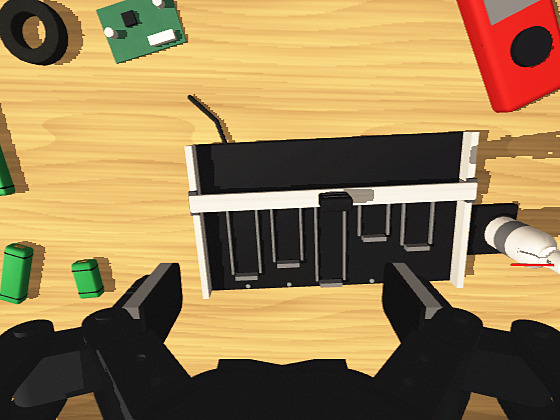

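The wrist view shows the bar at row 200 with its grip at (336,200). The bays' front stops, left to right, are at (246,277), (288,264), (332,283), (374,238) and (417,247), so the order from +y is d, c, e, a, b. The can's cap is at about (555,258), at the picture's edge. Next I'll fit the dock from depth.

```bash
cat >> h.py <<'E'
def cloud(v):
    u,w=np.meshgrid(np.arange(560),np.arange(420)); D=v['D']
    q=np.dstack([(u-v['c'][0])/v['f']*D,(w-v['c'][1])/v['f']*D,D])
    X=q@v['R'].T+v['o']; X[D==0]=np.nan; return X*1000
E
python3 - <<'E'
from h import *
v=cam('wrist'); X=cloud(v); h=cv2.cvtColor(v['P'],cv2.COLOR_BGR2HSV)
for n,(a,b) in dict(railL=(197,260),railR=(465,220),bar=(260,200),barR=(420,190),base=(300,160),grip=(336,200),gripf=(335,207),floor=(332,250),stop1=(246,276),stop3=(332,283),table=(300,330),cap=(552,258),can=(515,238)).items(): print(n,X[b,a].round(1))
m=(h[...,1]<60)&(h[...,2]>140); m[:, 480:]=0; m[300:]=0
Z=X[...,2]
hist=np.histogram(Z[m],bins=np.arange(0,90,4)); print(hist[0])
rail=m&(Z>15)&(Z<40)
n,l,s,c=cv2.connectedComponentsWithStats(rail.astype(np.uint8))
for i in range(1,n):
    if s[i][4]>150:
        k=cv2.findContours((l==i).astype(np.uint8),0,1)[0][0][:,0]
        P=X[l==i][:,:2].astype(np.float32); print(s[i],np.nanmedian(Z[l==i]),cv2.minAreaRect(ray(v,k,np.nanmedian(Z[l==i])/1000)[:,:2].astype(np.float32)*1000))
E
```

```text
railL [460.5  16.4  -1.3]
railR [ 541.2 -336.3   31.2]
bar [561.5 -74.6  41.2]
barR [ 580.3 -269.    41.3]
base [ 608.5 -123.1   12. ]
grip [ 573.  -161.4   78. ]
gripf [ 565.1 -160.8   78.6]
floor [ 487.  -172.7   11.5]
stop1 [450.7 -56.2  24.7]
stop3 [ 443.8 -173.9   24.5]
table [ 352.4 -135.5    1. ]
cap [ 527.8 -383.4  118.4]
can [ 533.  -374.4   72.6]
[  14   10  268  472  981  395  417 1192  706  103 4340   15    0    1
    0    0    1    0    0    0    0    0]
[460 133  19  48 636] 30.23776527206018 ((621.1100463867188, -326.8438415527344), (57.15690231323242, 17.268766403198242), 4.327758312225342)
[184 145  13  46 321] 31.80121831909821 ((596.8688354492188, 11.841468811035156), (54.95365524291992, 9.002599716186523), 4.354333877563477)
[ 450  201   21   87 1097] 30.47891166442834 ((506.0710754394531, -335.4875793457031), (120.53843688964844, 17.449291229248047), 4.422476768493652)
[193 215  16  84 562] 31.770553087134196 ((478.39990234375, 2.701992988586426), (117.94361877441406, 9.20573616027832), 4.280893802642822)
```

```bash
cat >> h.py <<'E'
YAW=4.35; DC=np.array([535.0,-164.95])
_c,_s=np.cos(np.radians(YAW)),np.sin(np.radians(YAW)); RD=np.array([[_c,-_s],[_s,_c]])
def todock(P): return (np.asarray(P)[...,:2]-DC)@RD
def toworld(P): return np.asarray(P)@RD.T+DC
E
python3 - <<'E'
from h import *
v=cam('wrist'); X=cloud(v); Q=todock(X); Z=X[...,2]
m=(Z>38)&(Z<45)&(abs(Q[...,1])<180)&(abs(Q[...,0])<100)
for a in (-150,-100,-50,50,100,150):
    k=m&(abs(Q[...,1]-a)<10); print('bar',a,np.nanpercentile(Q[...,0][k],[2,98]).round(1))
m=(Z>74)&(Z<82)&(abs(Q[...,1])<40); print('grip',np.nanpercentile(Q[m],[2,98],axis=0).round(1))
for y in (116,58,0,-58,-116):
    m=(Z>20)&(Z<28)&(abs(Q[...,1]-y)<12)&(Q[...,0]<25); print('front stop',y,np.nanpercentile(Q[...,0][m],[5,50,95]).round(1),m.sum())
    m=(Z>15)&(Z<20)&(abs(Q[...,1]-y)<26)&(Q[...,0]<15)&(Q[...,0]>-20); q=Q[...,1][m]; print('  guides',np.median(q[q<y]).round(1),np.median(q[q>y]).round(1))
E
```

```text
bar -150 [21.9 43.4]
bar -100 [22.5 43.3]
bar -50 [22.2 43.3]
bar 50 [22.1 43.1]
bar 100 [22.5 43.1]
bar 150 [21.7 43.2]
grip [[ 25.3 -16.3]
 [ 40.3  17.4]]
front stop 116 [-81.1 -77.8 -75.4] 92
  guides 97.2 135.1
front stop 58 [-65.5 -62.3 -59.4] 95
  guides 39.5 77.2
front stop 0 [-97.1 -93.7 -91.3] 96
  guides -18.4 19.7
front stop -58 [-33.2 -30.  -27.4] 98
  guides -76.5 -38.2
front stop -116 [-49.3 -45.9 -43.3] 94
  guides -134.1 -96.3
```

```bash
python3 -m inch '[[0,0,0,0,0,-2.56],[-14,29.6,30,0,0,0],[-13.9,29.6,30,0,0,0],[0,0,40,0,0,0],[0,0,40,0,0,0]]' 0.75 40
python3 -m inch '[[0,0,20,0,0,0],[0,0,0,0,0,0],[0,0,0,0,0,0],[0,0,0,0,0,0],[0,0,0,0,0,0]]'
python3 - <<'E'
from h import *
x,y=toworld([32.7,.5]); delta(x,y,50,YAW)
E
```

```text
t: 2.38
ee_pos: [0.5692, -0.1603, 0.1638]
eef_rot: [179.9, -0.2, 4.2]
ft_force: [0.4, 0.0, -0.8]
opening: 0.0641
finger_force: 0.0
t: 2.8
ee_pos: [0.5708, -0.1591, 0.147]
eef_rot: [179.9, -0.3, 4.3]
ft_force: [-0.3, 0.3, -0.4]
opening: 0.0637
finger_force: 0.0
shift [-3.8  2.3 97. ] turn [ 0.15 -0.25 -0.09] at [ 570.8 -159.1  147. ] [179.85  -0.25   4.26]
```

```bash
python3 -m inch '[[-3.8,2.3,19,0,0,0],[0,0,19,0,0,0],[0,0,19,0,0,0],[0,0,20,0,0,0],[0,0,20,0,0,0]]'
python3 -m inch '[[0,0,0,0,0,0],[0,0,0,0,0,0],[0,0,0,0,0,0],[0,0,0,0,0,0],[0,0,0,0,0,0]]' 0.3 40
python3 -m inch '[[10,0,0,0,0,0],[10,0,0,0,0,0],[10,0,0,0,0,0],[9,0,0,0,0,0],[6,0,0,0,0,0]]'
python3 -m inch '[[1,0,0,0,0,0],[0,0,0,0,0,0],[0,0,0,0,0,0],[0,0,0,0,0,0],[0,0,0,0,0,0]]'
python3 - <<'E'
from h import *
print(todock(tool()[1]*1000))
E
```

```text
t: 3.22
ee_pos: [0.5672, -0.1617, 0.0487]
eef_rot: [179.9, -0.2, 4.3]
ft_force: [-0.3, -0.4, -0.2]
opening: 0.0641
finger_force: 0.0
t: 3.63
ee_pos: [0.5666, -0.163, 0.0488]
eef_rot: [179.8, -0.2, 4.2]
ft_force: [1.2, -8.7, -9.3]
opening: 0.0351
finger_force: 44.5
t: 4.05
ee_pos: [0.6103, -0.1596, 0.0486]
eef_rot: [179.8, 0.1, 4.3]
ft_force: [-29.0, -11.2, 15.4]
opening: 0.0353
finger_force: 47.4
t: 4.47
ee_pos: [0.6101, -0.1597, 0.0487]
eef_rot: [179.8, 0.2, 4.2]
ft_force: [-9.5, -7.7, -0.4]
opening: 0.0353
finger_force: 45.5
[75.27843413 -0.50124317]
```

```bash
python3 -m inch '[[0,0,0,0,0,0],[0,0,0,0,0,0],[0,0,0,0,0,0],[0,0,-20,0,0,0],[0,0,-30,0,0,0]]' 0.75
python3 -m inch '[[0,0,-35,0,0,0],[0,0,-35,0,0,0],[0,0,-35,0,0,0],[0,20,-35,0,0,0],[0,20,-30,0,0,0]]' 
python3 -m inch '[[0,30,-20,0,0,0],[0,30,0,0,0,0],[0,0,0,0,0,0],[0,0,0,0,0,0],[0,0,0,0,0,0]]' 0
python3 - <<'E'
from h import *
v=cam('wrist'); X=cloud(v); Q=todock(X); Z=X[...,2]
m=(Z>38)&(Z<45)&(abs(Q[...,1])<180)&(abs(Q[...,0])<110); print('bar',np.nanpercentile(Q[...,0][m],[2,50,98]).round(1))
m=((Z>126)&(Z<136)).astype(np.uint8); n,l,s,c=cv2.connectedComponentsWithStats(m)
for i in range(1,n):
    if s[i][4]>40: print(s[i],c[i],np.nanmean(X[l==i],axis=0).round(1))
cv2.imwrite('pics/w2.png',v['P'])
E
```

```text
t: 4.88
ee_pos: [0.6096, -0.1565, 0.0953]
eef_rot: [-179.8, 0.3, 4.2]
ft_force: [-0.6, -0.6, 0.2]
opening: 0.0642
finger_force: 0.0
t: 5.3
ee_pos: [0.6151, -0.197, 0.2715]
eef_rot: [179.9, -0.2, 4.4]
ft_force: [0.4, -1.2, 0.6]
opening: 0.0642
finger_force: 0.0
t: 5.72
ee_pos: [0.6186, -0.2566, 0.2869]
eef_rot: [-180.0, 0.0, 4.2]
ft_force: [-0.7, -0.1, 0.4]
opening: 0.0031
finger_force: 0.0
bar [65.5 76.7 87. ]
[399 289  23  20 358] [410.06703911 298.57821229] [ 523.3 -391.3  129.6]
```

View pics/w2.png

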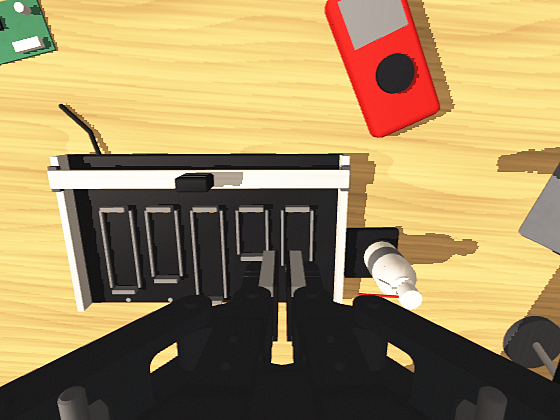

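```bash
python3 -m inch '[[-21,25.4,18,0,0,0],[-21,25.4,18,0,0,0],[-21,25.4,18,0,0,0],[-21,25.4,18,0,0,0],[-21,25.4,18,0,0,0]]' 0
python3 -m inch '[[0,0,20,0,0,0],[0,0,20,0,0,0],[0,0,0,0,0,0],[0,0,0,0,0,0],[0,0,0,0,0,0]]'
python3 - <<'E'
from h import *
delta(523.3,-391.3,123,YAW)
E
```

```text
t: 6.18
ee_pos: [0.5227, -0.3911, 0.196]
eef_rot: [-180.0, 0.0, 4.3]
ft_force: [0.1, -0.8, 0.8]
opening: 0.0001
finger_force: 0.0
t: 6.6
ee_pos: [0.5242, -0.3912, 0.1583]
eef_rot: [179.9, -0.1, 4.3]
ft_force: [-0.0, -0.5, 0.3]
opening: -0.0001
finger_force: 0.0
shift [-0.9  0.  35.3] turn [ 0.06 -0.06 -0.05] at [ 524.2 -391.2  158.3] [ 1.7994e+02 -6.0000e-02  4.3000e+00]
```

```bash
python3 -m inch '[[-0.9,0,12,0,0,0],[0,0,12,0,0,0],[0,0,3,0,0,0],[0,0,2,0,0,0],[0,0,2,0,0,0]]'
python3 -m inch '[[0,0,1.5,0,0,0],[0,0,1.5,0,0,0],[0,0,1,0,0,0],[0,0,0,0,0,0],[0,0,0,0,0,0]]'
python3 -m inch '[[0,0,0.5,0,0,0],[0,0,0.5,0,0,0],[0,0,0,0,0,0],[0,0,0,0,0,0],[0,0,0,0,0,0]]'
```

```text
t: 7.02
ee_pos: [0.5223, -0.3913, 0.126]
eef_rot: [-179.9, 0.0, 4.2]
ft_force: [-1.3, 2.6, 3.8]
opening: -0.0001
finger_force: 2.1
t: 7.43
ee_pos: [0.5225, -0.3916, 0.124]
eef_rot: [-180.0, 0.0, 4.2]
ft_force: [-4.6, 6.3, 12.0]
opening: -0.0002
finger_force: 5.7
t: 7.85
ee_pos: [0.5225, -0.3917, 0.1239]
eef_rot: [-180.0, 0.0, 4.2]
ft_force: [-5.9, 6.9, 16.1]
opening: 0.0
finger_force: 7.8
```

```bash
python3 -m inch '[[0,0,-15,0,0,0],[0,0,-30,0,0,0],[0,0,-40,0,0,0],[0,0,-40,0,0,0],[0,0,-40,0,0,0]]'
python3 -m inch '[[4.8,-32.3,-2,0,0,0],[4.8,-32.3,-2,0,0,0],[4.8,-32.3,-2,0,0,0],[4.8,-32.3,-2,0,0,0],[4.8,-32.3,-2,0,0,0]]' 1
python3 -m inch '[[4.8,-32.3,0,0,0,0],[4.8,-32.3,0,0,0,0],[4.8,-32.3,0,0,0,0],[4.8,-32.3,0,0,0,0],[4.8,-32.3,0,0,0,0]]'
python3 -m inch '[[4.8,-32.3,0,0,0,0],[4.8,-32.3,0,0,0,0],[4.8,-32.3,0,0,0,0],[4.8,-32.3,0,0,0,0],[4.8,-32.3,0,0,0,0]]'
python3 -m inch '[[4.8,-32.3,0,0,0,0],[4.8,-32.3,0,0,0,0],[4.8,-32.3,0,0,0,0],[4.8,-32.3,0,0,0,0],[4.8,-32.3,0,0,0,0]]'
python3 - <<'E'
from h import *
v=cam('wrist'); cv2.imwrite('pics/w3.png',v['P'])
X=cloud(v)
print(tool()[1])
for g in green(v): print(g)
for k in cv2.findContours(((X[...,2]>12)&(X[...,2]<24)).astype(np.uint8),0,1)[0]:
    if cv2.contourArea(k)>300: print(cv2.boundingRect(k),cv2.minAreaRect(ray(v,k[:,0],.018)[:,:2].astype(np.float32)*1000))
E
```

```text
t: 8.27
ee_pos: [0.5221, -0.3919, 0.2878]
eef_rot: [180.0, -0.0, 4.2]
ft_force: [-0.2, -1.5, 0.1]
opening: 0.0002
finger_force: 0.0
t: 8.68
ee_pos: [0.5344, -0.2279, 0.2964]
eef_rot: [179.9, -0.1, 4.2]
ft_force: [0.4, 0.7, -0.9]
opening: 0.0607
finger_force: 0.0
t: 9.1
ee_pos: [0.5466, -0.0648, 0.2964]
eef_rot: [179.9, -0.1, 4.2]
ft_force: [0.6, 0.2, 0.7]
opening: 0.085
finger_force: 0.0
t: 9.52
ee_pos: [0.5587, 0.0981, 0.2964]
eef_rot: [180.0, -0.1, 4.2]
ft_force: [1.0, -0.1, -0.2]
opening: 0.0851
finger_force: 0.0
t: 9.93
ee_pos: [0.5709, 0.2611, 0.2963]
eef_rot: [180.0, -0.1, 4.2]
ft_force: [-0.2, -0.3, 0.5]
opening: 0.0851
finger_force: 0.0
[0.57033552 0.26593621 0.29610471]
((190.52865600585938, 550.264892578125), 72.31385803222656, 51.120208740234375, -85.74807977676392, (56, 392, 47, 28))
((314.6475830078125, 405.28387451171875), 52.37742614746094, 17.377229690551758, -0.4615325927734375, (164, 327, 13, 32))
((332.01068115234375, 556.5733642578125), 50.78853225708008, 17.641592025756836, -89.3947063088417, (45, 319, 37, 12))
((436.9122314453125, 171.4800567626953), 57.07635116
[... 1022 characters left out ...]
 88, 114) ((509.24432373046875, -67.64945220947266), (158.84689331054688, 121.10897827148438), 4.375375270843506)
(457, 147, 33, 151) ((521.0462036132812, 10.640769958496094), (206.22216796875, 12.827902793884277), 2.6938512325286865)
(255, 92, 31, 98) ((610.1119384765625, 278.1603088378906), (116.95616912841797, 29.881784439086914), 8.320671081542969)
(0, 92, 33, 81) ((593.6388549804688, 589.7301635742188), (37.952266693115234, 97.38671875), 81.85467529296875)
(172, 20, 60, 66) ((704.4932250976562, 364.2905578613281), (68.90974426269531, 68.0481948852539), 1.9887326955795288)
(322, 0, 62, 59) ((741.8072509765625, 194.3382568359375), (59.28568649291992, 69.10417938232422), 4.261714935302734)
```

View pics/w3.png

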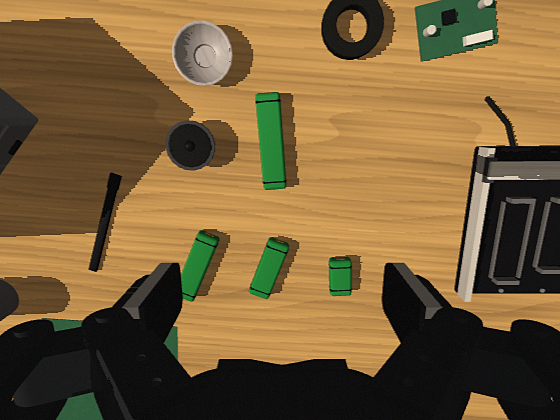

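The four packs are a, c, d and e, lying clear at (340,277), (268,268), (200,266) and (270,140). The dish is at (203,53), the driver at (190,146), the tape at (352,28) and the pry tool at (105,222). I'll measure again now that the arm has settled.

```bash
cat >> h.py <<'E'
def packs(v=None,pr=True):
    """wrist view: blocks 18 mm tall on the bench: centre, length, width, angle (mm, deg)"""
    v=v or cam('wrist'); X=cloud(v); out=[]
    for k in cv2.findContours(((X[...,2]>12)&(X[...,2]<24)).astype(np.uint8),0,1)[0]:
        if cv2.contourArea(k)<300: continue
        c,(a,b),t=cv2.minAreaRect(ray(v,k[:,0],.018)[:,:2].astype(np.float32)*1000)
        if a<b: a,b,t=b,a,t+90
        if 27<b<34: out.append((*np.round(c,1),round(a,1),round(b,1),round((t+90)%180-90,2)))
    if pr: print(*out,sep='\n')
    return out
SEAT=dict(d=(-21,116.3),c=(-13.2,58.4),e=(-29,.5),a=(3,-57.4),b=(-5,-115.3))
E
python3 - <<'E'
from h import *
packs(); print(tool()[1]); delta(435.5,172.5,60,7.4)
for k in SEAT: print(k,toworld(SEAT[k]).round(1))
E
```

```text
(np.float64(435.7), np.float64(171.4), 55.2, 29.8, 6.79)
(np.float64(440.3), np.float64(270.8), 86.5, 29.8, -16.55)
(np.float64(436.2), np.float64(369.9), 102.9, 29.7, -19.76)
(np.float64(610.0), np.float64(278.1), 116.8, 29.9, 8.66)
[0.57042668 0.26326641 0.29596303]
shift [-141.9   80.2  235.7] turn [-0.05 -0.07 -2.92] at [570.4 263.3 296. ] [-1.7994e+02 -7.0000e-02  4.4800e+00]
d [505.2 -50.6]
c [ 517.4 -107.7]
e [ 506.  -166.7]
a [ 542.3 -222. ]
b [ 538.8 -280.3]
```

```bash
python3 -m inch '[[-28.4,16.2,22,0,0,0],[-28.4,16.2,22,0,0,0],[-28.4,16.2,22,0,0,0],[-28.4,16.2,22,0,0,0],[-28.4,16.2,22,0,0,-2.5]]' 0.62 40
python3 -m inch '[[0,0,35,0,0,0],[0,0,35,0,0,0],[0,0,35,0,0,0],[0,0,20,0,0,0],[0,0,0,0,0,0]]'
python3 - <<'E'
from h import *
delta(435.7,171.4,7,6.9)
E
```

```text
t: 10.45
ee_pos: [0.4338, 0.1671, 0.1851]
eef_rot: [180.0, -0.1, 6.7]
ft_force: [0.4, -0.3, 0.8]
opening: 0.053
finger_force: 0.0
t: 10.87
ee_pos: [0.4313, 0.1671, 0.0567]
eef_rot: [180.0, 0.5, 6.7]
ft_force: [-1.3, 1.3, 1.1]
opening: 0.0527
finger_force: 0.0
shift [ 5.3 -3.8 49.7] turn [ 0.02  0.5  -0.24] at [431.3 167.1  56.7] [179.98   0.5    6.66]
```

```bash
python3 -m inch '[[4.5,-3.8,15,0,0,0],[0,0,12,0,0,0],[0,0,12,0,0,0],[0,0,10,0,0,0],[0,0,0,0,0,0]]'
python3 - <<'E'
from h import *
delta(435.7,171.4,7,6.9)
E
python3 -m inch '[[0,0,0,0,0,0],[0,0,0,0,0,0],[0,0,0,0,0,0],[0,0,0,0,0,0],[0,0,0,0,0,0]]' 0.25 40
python3 - <<'E'
from h import *
delta(435.7,171.4,7,6.9)
E
```

```text
t: 11.28
ee_pos: [0.4387, 0.1723, 0.0115]
eef_rot: [180.0, 0.1, 6.7]
ft_force: [-0.2, 1.0, 0.1]
opening: 0.0532
finger_force: 0.0
shift [-3.   0.5  4.5] turn [ 0.01  0.07 -0.2 ] at [438.7 172.3  11.5] [1.7999e+02 7.0000e-02 6.7000e+00]
t: 11.7
ee_pos: [0.4402, 0.1727, 0.0134]
eef_rot: [180.0, -0.1, 6.7]
ft_force: [-0.4, -1.6, 6.4]
opening: 0.0281
finger_force: 40.1
shift [-4.7  0.8  6.4] turn [ 0.01 -0.15 -0.18] at [440.2 172.7  13.4] [ 1.7999e+02 -1.5000e-01  6.7200e+00]
```

```bash
python3 -m inch '[[0,0,0,0,0,0],[0,0,0,0,0,0],[0,0,0,0,0,0],[0,0,0,0,0,0],[0,0,0,0,0,0]]'
python3 -m inch '[[0,0,-10,0,0,0],[0,0,-20,0,0,0],[0,0,-20,0,0,0],[0,0,0,0,0,0],[0,0,0,0,0,0]]'
python3 - <<'E'
from h import *
v=cam('wrist'); cv2.imwrite('pics/w4.png',v['P'][150:400,100:460])
delta(435.7,171.4,57,4.35)
E
```

```text
t: 12.12
ee_pos: [0.4402, 0.1727, 0.0134]
eef_rot: [180.0, -0.1, 6.7]
ft_force: [-1.1, -1.1, 6.3]
opening: 0.0281
finger_force: 40.1
t: 12.53
ee_pos: [0.4399, 0.1728, 0.0634]
eef_rot: [-180.0, -0.2, 6.7]
ft_force: [-1.0, 0.5, -0.9]
opening: 0.0283
finger_force: 39.6
shift [-3.3  0.9  5.2] turn [-0.   -0.03  2.37] at [438.9 172.7  62.2] [-1.80e+02 -3.00e-02  6.72e+00]
```

View pics/w4.png

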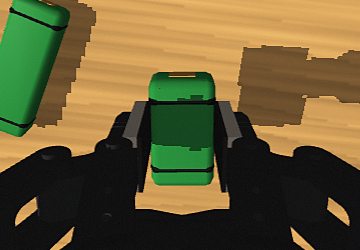

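```bash
cat >> h.py <<'E'
def held(bottom):
    """held pack's centre and angle in the tool's xy; bottom = TCP height above pack underside, mm"""
    R,p=tool(); v=cam('wrist'); zt=p[2]+(18-bottom)/1000
    h=cv2.cvtColor(v['P'],cv2.COLOR_BGR2HSV); m=cv2.inRange(h,(45,90,20),(80,255,255))
    m[:, :170]=0; m[:,390:]=0
    m=cv2.morphologyEx(m,cv2.MORPH_CLOSE,np.ones((9,9)))
    n,l,s,c=cv2.connectedComponentsWithStats(m)
    best=max(range(1,n),key=lambda i:s[i][4])
    k=cv2.findContours((l==best).astype(np.uint8),0,1)[0][0][:,0]
    W=(ray(v,k,zt)-p)@R*1000
    print('held tool x extent',np.percentile(W[:,0],[1,99]).round(1),'y',np.percentile(W[:,1],[1,99]).round(1),cv2.minAreaRect(W[:,:2].astype(np.float32)),s[best])
E
python3 - <<'E'
from h import *
held(13.4); held(13.4)
x,y=toworld(SEAT['a']); delta(x,y,80,YAW)
E
```

```text
held tool x extent [-31.   24.4] y [-14.9  14. ] ((-3.3138790130615234, -0.3913154602050781), (29.37690544128418, 55.32038497924805), 89.9502944946289) [ 249  222   66  113 6934]
held tool x extent [-31.   24.4] y [-14.9  14. ] ((-3.3261165618896484, -0.3908500671386719), (29.382009506225586, 55.37059020996094), 89.95121765136719) [ 249  222   66  113 6936]
shift [ 57.5 404.  -19.1] turn [0.   0.12 2.37] at [438.  172.5  61. ] [-1.80e+02  1.20e-01  6.72e+00]
```

```bash
python3 -m inch '[[0,0,-20,0,0,0],[5,33.7,0,0,0,0],[5,33.7,0,0,0,0],[5,33.7,0,0,0,0],[5,33.7,0,0,0,0]]'
python3 -m inch '[[5,33.7,0,0,0,0],[5,33.7,0,0,0,0],[5,33.7,0,0,0,0],[5,33.7,0,0,0,0],[5,33.7,0,0,0,0]]'
python3 -m inch '[[5,33.7,0,0,0,0],[5,33.7,0,0,0,0],[5,33.7,0,0,0,2.37],[0,0,0,0,0,0],[0,0,0,0,0,0]]'
python3 - <<'E'
from h import *
held(13.4)
x,y=toworld(np.add(SEAT['a'],(3.3,-.4))); delta(x,y,26,YAW)
E
```

```text
t: 13.1
ee_pos: [0.4739, 0.0399, 0.081]
eef_rot: [-180.0, 0.1, 6.8]
ft_force: [1.5, -0.4, -0.7]
opening: 0.0282
finger_force: 39.7
t: 13.52
ee_pos: [0.5184, -0.1247, 0.0806]
eef_rot: [-179.9, 0.1, 6.7]
ft_force: [1.6, 0.5, -1.0]
opening: 0.0281
finger_force: 39.7
t: 13.93
ee_pos: [0.5453, -0.2232, 0.0807]
eef_rot: [-179.9, 0.1, 4.2]
ft_force: [-0.2, 0.2, -0.8]
opening: 0.0284
finger_force: 39.8
held tool x extent [-31.6  24.4] y [-15.3  14.2] ((-3.4300365447998047, -0.4774017333984375), (29.46808433532715, 56.390262603759766), 89.69123077392578) [ 248  221   68  115 7065]
shift [ 0.8  0.5 54.5] turn [-0.12  0.13 -0.05] at [ 544.9 -221.7   80.5] [-1.7988e+02  1.3000e-01  4.3000e+00]
```

```bash
python3 -m inch '[[0.8,0.5,15,0,0,0],[0,0,12,0,0,0],[0,0,10,0,0,0],[0,0,8,0,0,0],[0,0,0,0,0,0]]'
python3 - <<'E'
from h import *
x,y=toworld(np.add(SEAT['a'],(3.3,-.4))); delta(x,y,26,YAW)
E
```

```text
t: 14.4
ee_pos: [0.5455, -0.2209, 0.0347]
eef_rot: [-179.9, 0.1, 4.4]
ft_force: [-0.0, 0.4, 0.7]
opening: 0.0286
finger_force: 39.8
shift [0.1 1.2 8.7] turn [-0.13  0.15  0.04] at [ 545.5 -220.9   34.7] [-1.7987e+02  1.5000e-01  4.3900e+00]
```

```bash
python3 -m inch '[[0,0.7,3,0,0,0],[0,0,2.5,0,0,0],[0,0,2.5,0,0,0],[0,0,1,0,0,0],[0,0,0,0,0,0]]'
python3 - <<'E'
from h import *
x,y=toworld(np.add(SEAT['a'],(3.3,-.4))); delta(x,y,25.4,YAW)
E
```

```text
t: 14.82
ee_pos: [0.5467, -0.2231, 0.0279]
eef_rot: [-180.0, 0.0, 4.3]
ft_force: [-1.2, -0.7, 0.0]
opening: 0.0283
finger_force: 39.8
shift [-0.9 -1.1  2.5] turn [-0.    0.01 -0.01] at [ 546.7 -223.1   27.9] [-1.80e+02  1.00e-02  4.34e+00]
```

```bash
python3 -m inch '[[-0.7,-0.8,1,0,0,0],[0,0,1,0,0,0],[0,0,0.5,0,0,0],[0,0,0,0,0,0],[0,0,0,0,0,0]]'
python3 -m inch '[[0,0,0,0,0,0],[0,0,0,0,0,0],[0,0,0,0,0,0],[0,0,0,0,0,0],[0,0,0,0,0,0]]' 0.53
python3 -m inch '[[0,0,-10,0,0,0],[0,0,-35,0,0,0],[0,0,-40,0,0,0],[0,0,-40,0,0,0],[0,0,-40,0,0,0]]'
python3 -m inch '[[12,-30,-20,0,0,0],[12,-30,-20,0,0,0],[0,0,-20,0,0,0],[0,0,0,0,0,0],[0,0,0,0,0,0]]'
cat >> h.py <<'E'
def seated(v=None):
    """boxes about 30 mm above the table, in dock axes, minus nearest seat"""
    v=v or cam('wrist'); X=cloud(v); Z=X[...,2]
    h=cv2.cvtColor(v['P'],cv2.COLOR_BGR2HSV); m=(Z>26)&(Z<36)&(h[...,1]>70)
    for k in cv2.findContours(m.astype(np.uint8),0,1)[0]:
        if cv2.contourArea(k)<200: continue
        c,(a,b),t=cv2.minAreaRect(todock(ray(v,k[:,0],.030)*1000).astype(np.float32))
        if a<b: a,b,t=b,a,t+90
        n=min(SEAT,key=lambda q:abs(SEAT[q][1]-c[1]))
        print('seated',n,'off',np.subtract(c,SEAT[n]).round(1),round(a,1),round(b,1),round((t+90)%180-90,2),'z',np.nanmedian(Z[m&(cv2.drawContours(np.zeros(Z.shape,np.uint8),[k],0,1,-1)>0)]).round(1))
E
python3 - <<'E'
from h import *
v=cam('wrist'); cv2.imwrite('pics/w5.png',v['P']); seated(v); packs(v)
X=cloud(v);Z=X[...,2];Q=todock(X); m=(Z>126)&(Z<136); print(m.sum(),np.nanmedian(Z[m])); m=(Z>38)&(Z<45)&(abs(Q[...,1])<180)&(abs(Q[...,0])<110); print('bar',np.nanpercentile(Q[...,0][m],[2,98]).round(1))
E
```

```text
t: 15.23
ee_pos: [0.546, -0.2224, 0.0255]
eef_rot: [180.0, -0.0, 4.3]
ft_force: [-0.9, -0.2, 0.1]
opening: 0.0282
finger_force: 39.8
t: 15.65
ee_pos: [0.546, -0.2224, 0.0255]
eef_rot: [180.0, -0.0, 4.3]
ft_force: [0.4, -0.3, 0.1]
opening: 0.0452
finger_force: 0.0
t: 16.07
ee_pos: [0.5457, -0.2222, 0.193]
eef_rot: [180.0, -0.0, 4.3]
ft_force: [0.7, -0.8, 0.7]
opening: 0.0452
finger_force: 0.0
t: 16.48
ee_pos: [0.566, -0.1608, 0.2523]
eef_rot: [179.9, -0.2, 4.4]
ft_force: [1.3, -0.5, -0.2]
opening: 0.0454
finger_force: 0.0
seated a off [-2.3  0.8] 52.4 29.9 0.12 z 29.7
seated b off [ 186.4 -106.3] 98.1 82.4 24.37 z 34.3

518 129.68155639009782
bar [66.  87.3]
```

View pics/w5.png

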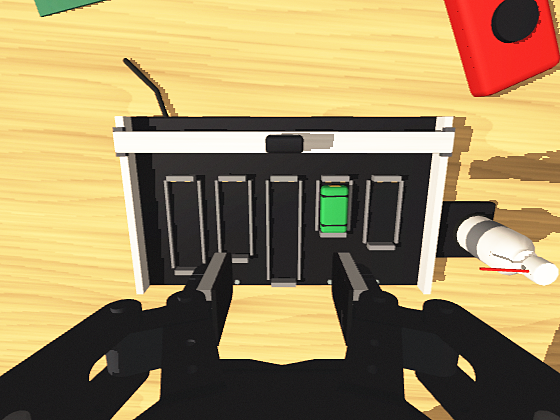

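Pack a sits in the fourth bay, (334,208), between its stops, the bar is still open and the cap is up. Pack c is next.

```bash
python3 -m inch '[[-7.2,-33.9,8,0,0,0],[-7.2,-33.9,8,0,0,0],[-7.2,-33.9,8,0,0,0],[-7.2,-33.9,8,0,0,0],[-7.2,-33.9,8,0,0,0]]' 0.62
python3 -m inch '[[-7.2,-33.9,8,0,0,0],[-7.2,-33.9,8,0,0,0],[-7.2,-33.9,8,0,0,0],[-7.2,-33.9,8,0,0,0],[-7.2,-33.9,8,0,0,0]]'
python3 -m inch '[[-7.2,-33.9,0,0,0,0],[-7.2,-33.9,0,0,0,0],[-7.2,-33.9,0,0,0,0],[0,0,0,0,0,0],[0,0,0,0,0,0]]'
python3 -m inch '[[0,0,0,0,0,6.97],[0,0,0,0,0,6.97],[0,0,0,0,0,6.97],[0,0,0,0,0,0],[0,0,0,0,0,0]]'
python3 - <<'E'
from h import *
v=cam('wrist'); packs(v); seated(v)
delta(440.3,270.8,11,-16.55)
E
```

```text
t: 16.95
ee_pos: [0.5148, 0.0063, 0.2081]
eef_rot: [-179.9, 0.2, 4.2]
ft_force: [0.4, 0.6, -1.0]
opening: 0.0529
finger_force: 0.0
t: 17.37
ee_pos: [0.4661, 0.1724, 0.1683]
eef_rot: [180.0, 0.2, 4.3]
ft_force: [-0.7, -0.6, -0.7]
opening: 0.053
finger_force: 0.0
t: 17.78
ee_pos: [0.4372, 0.2719, 0.1686]
eef_rot: [179.9, 0.2, 4.5]
ft_force: [-0.4, 0.5, 0.3]
opening: 0.0528
finger_force: 0.0
t: 18.2
ee_pos: [0.4387, 0.2702, 0.1696]
eef_rot: [179.9, 0.1, -16.5]
ft_force: [0.2, 0.1, -0.8]
opening: 0.053
finger_force: 0.0
(np.float64(435.4), np.float64(369.0), 101.5, 30.2, -19.49)
(np.float64(439.4), np.float64(270.4), 84.4, 29.4, -16.17)
(np.float64(579.8), np.float64(273.6), 60.2, 29.8, 8.26)
shift [  1.6  -0.9 158.8] turn [0.05 0.05 0.04] at [438.7 270.4 169.8] [ 1.7995e+02  5.0000e-02 -1.6510e+01]
```

```bash
python3 -m inch '[[1.2,-0.6,30,0,0,0],[0,0,30,0,0,0],[0,0,30,0,0,0],[0,0,20,0,0,0],[0,0,10,0,0,0]]'
python3 -m inch '[[0,0,10,0,0,0],[0,0,10,0,0,0],[0,0,8,0,0,0],[0,0,7,0,0,0],[0,0,0,0,0,0]]'
python3 - <<'E'
from h import *
delta(439.8,270.6,11,-16.4)
E
```

```text
t: 18.67
ee_pos: [0.4378, 0.2705, 0.0471]
eef_rot: [179.8, 0.3, -16.5]
ft_force: [-1.0, -1.0, 0.0]
opening: 0.053
finger_force: 0.0
t: 19.08
ee_pos: [0.4395, 0.2716, 0.0146]
eef_rot: [180.0, 0.1, -16.6]
ft_force: [-0.5, 0.1, 0.1]
opening: 0.0532
finger_force: 0.0
shift [0.6 0.9 3.6] turn [ 0.05  0.07 -0.15] at [439.5 271.6  14.6] [ 1.7995e+02  7.0000e-02 -1.6550e+01]
```

```bash
python3 -m inch '[[0,0.5,2.5,0,0,0],[0,0,0,0,0,0],[0,0,0,0,0,0],[0,0,0,0,0,0],[0,0,0,0,0,0]]' 0.25 45
python3 -m inch '[[0,0,0,0,0,0],[0,0,0,0,0,0],[0,0,0,0,0,0],[0,0,0,0,0,0],[0,0,0,0,0,0]]'
python3 -m inch '[[0,0,-15,0,0,0],[0,0,-25,0,0,0],[0,0,-30,0,0,-6.97],[0,0,0,0,0,-6.97],[0,0,0,0,0,-6.97]]'
python3 -m inch '[[0,0,0,0,0,0],[0,0,0,0,0,0],[0,0,0,0,0,0],[0,0,0,0,0,0],[0,0,0,0,0,0]]'
python3 - <<'E'
from h import *
held(12.5)
x,y=toworld(SEAT['c']); delta(x,y,80,YAW)
E
```

```text
t: 19.5
ee_pos: [0.4402, 0.2716, 0.0135]
eef_rot: [-180.0, -0.1, -16.6]
ft_force: [0.4, -0.3, 0.1]
opening: 0.028
finger_force: 44.7
t: 19.92
ee_pos: [0.4403, 0.2715, 0.0135]
eef_rot: [-180.0, -0.0, -16.6]
ft_force: [-1.1, -0.1, 5.7]
opening: 0.028
finger_force: 45.1
t: 20.33
ee_pos: [0.4407, 0.2717, 0.0845]
eef_rot: [-180.0, -0.2, 4.7]
ft_force: [-0.5, -0.2, -2.1]
opening: 0.0282
finger_force: 44.7
t: 20.75
ee_pos: [0.4394, 0.2712, 0.0824]
eef_rot: [180.0, 0.1, 4.3]
ft_force: [0.6, 0.1, 0.2]
opening: 0.0283
finger_force: 44.7
held tool x extent [-40.9  44. ] y [-14.8  13.8] ((1.5484390258789062, -0.38593482971191406), (29.21576499938965, 84.81140899658203), 89.95426177978516) [  248   177    69   177 11179]
shift [ 49.2 383.8   2.6] turn [ 0.01  0.04 -0.05] at [439.6 271.3  82.6] [1.7999e+02 4.0000e-02 4.3000e+00]
```

```bash
python3 -m inch '[[4,32,0,0,0,0],[4,32,0,0,0,0],[4,32,0,0,0,0],[4,32,0,0,0,0],[4,32,0,0,0,0]]'
python3 -m inch '[[4,32,0,0,0,0],[4,32,0,0,0,0],[4,32,0,0,0,0],[4,32,0,0,0,0],[4,32,0,0,0,0]]'
python3 -m inch '[[4,32,0,0,0,0],[4,32,0,0,0,0],[0,0,0,0,0,0],[0,0,0,0,0,0],[0,0,0,0,0,0]]'
python3 - <<'E'
from h import *
held(13.5)
x,y=toworld(np.add(SEAT['c'],(-1.5,-.4))); delta(x,y,26,YAW)
E
```

```text
t: 21.22
ee_pos: [0.4719, 0.112, 0.083]
eef_rot: [-180.0, -0.0, 4.3]
ft_force: [0.5, 0.2, -1.2]
opening: 0.0281
finger_force: 44.8
t: 21.63
ee_pos: [0.504, -0.0463, 0.083]
eef_rot: [180.0, -0.0, 4.3]
ft_force: [-0.4, -0.2, -0.8]
opening: 0.0277
finger_force: 44.8
t: 22.05
ee_pos: [0.5163, -0.1074, 0.0826]
eef_rot: [-180.0, 0.1, 4.3]
ft_force: [-0.4, 0.6, -1.2]
opening: 0.0282
finger_force: 44.8
held tool x extent [-41.6  43.8] y [-15.2  14.2] ((1.0742034912109375, -0.4694099426269531), (29.559703826904297, 85.42845916748047), 89.937255859375) [  247   177    71   177 11342]
shift [-0.3  1.4 56.5] turn [-0.05  0.06  0.02] at [ 516.2 -106.9   82.5] [-1.7995e+02  6.0000e-02  4.3700e+00]
```

```bash
python3 -m inch '[[-0.3,0.8,15,0,0,0],[0,0,12,0,0,0],[0,0,10,0,0,0],[0,0,8,0,0,0],[0,0,3,0,0,0]]'
python3 -m inch '[[0,0,0,0,0,0],[0,0,0,0,0,0],[0,0,0,0,0,0],[0,0,0,0,0,0],[0,0,0,0,0,0]]'
python3 - <<'E'
from h import *
x,y=toworld(np.add(SEAT['c'],(-1.5,-.4))); delta(x,y,25.5,YAW)
E
```

```text
t: 22.52
ee_pos: [0.5156, -0.1078, 0.0333]
eef_rot: [-179.9, 0.1, 4.4]
ft_force: [0.7, 0.3, -1.1]
opening: 0.028
finger_force: 44.8
t: 22.93
ee_pos: [0.5169, -0.1089, 0.0355]
eef_rot: [180.0, -0.0, 4.3]
ft_force: [0.1, 0.3, -1.4]
opening: 0.0279
finger_force: 44.8
shift [-0.9 -0.8 10. ] turn [ 0.03 -0.05 -0.01] at [ 516.9 -108.9   35.5] [ 1.7997e+02 -5.0000e-02  4.3400e+00]
```

```bash
python3 -m inch '[[-0.8,-0.6,2,0,0,0],[0,0,2.5,0,0,0],[0,0,2.5,0,0,0],[0,0,2,0,0,0],[0,0,0.6,0,0,0]]'
python3 -m inch '[[0,0,0,0,0,0],[0,0,0,0,0,0],[0,0,0,0,0,0],[0,0,0,0,0,0],[0,0,0,0,0,0]]' 0.53
python3 -m inch '[[0,0,-10,0,0,0],[0,0,-30,0,0,0],[0,0,-40,0,0,0],[0,0,-40,0,0,0],[0,0,-40,0,0,0]]'
python3 -m inch '[[12,-10,-20,0,0,0],[12,-10,-20,0,0,0],[0,0,0,0,0,0],[0,0,0,0,0,0],[0,0,0,0,0,0]]'
python3 - <<'E'
from h import *
v=cam('wrist'); seated(v); packs(v)
x,y=435.8,369.5; delta(x,y,160,YAW)
E
```

```text
t: 23.35
ee_pos: [0.5155, -0.1081, 0.0254]
eef_rot: [-180.0, 0.1, 4.3]
ft_force: [-3.4, 0.4, 7.5]
opening: 0.0283
finger_force: 45.8
t: 23.77
ee_pos: [0.5157, -0.1082, 0.0254]
eef_rot: [180.0, -0.0, 4.3]
ft_force: [-0.1, 0.1, -0.1]
opening: 0.045
finger_force: 0.0
t: 24.18
ee_pos: [0.5153, -0.108, 0.1878]
eef_rot: [180.0, -0.0, 4.3]
ft_force: [0.2, -0.0, -0.2]
opening: 0.0448
finger_force: 0.0
t: 24.6
ee_pos: [0.5372, -0.0863, 0.2244]
eef_rot: [-180.0, 0.1, 4.4]
ft_force: [-0.8, 0.1, 0.3]
opening: 0.0453
finger_force: 0.0
seated a off [-2.4  1.5] 52.4 29.9 0.06 z 29.6
seated c off [-2.   0.5] 83.7 29.4 0.07 z 29.6

shift [ -66.1 -462.1   64.4] turn [-0.07  0.17 -0.02] at [536.8 -86.3 223.7] [-1.7993e+02  1.7000e-01  4.3300e+00]
```

```bash
python3 -m inch '[[-4.7,-33,4,0,0,0],[-4.7,-33,4,0,0,0],[-4.7,-33,4,0,0,0],[-4.7,-33,4,0,0,0],[-4.7,-33,4,0,0,0]]' 0.62
python3 -m inch '[[-4.7,-33,4,0,0,0],[-4.7,-33,4,0,0,0],[-4.7,-33,4,0,0,0],[-4.7,-33,4,0,0,0],[-4.7,-33,4,0,0,0]]'
python3 -m inch '[[-4.7,-33,4,0,0,0],[-4.7,-33,4,0,0,0],[-4.7,-33,4,0,0,0],[-4.7,-33,4,0,0,0],[0,0,0,0,0,6]]'
python3 -m inch '[[0,0,0,0,0,6],[0,0,0,0,0,6],[0,0,0,0,0,6],[0,0,0,0,0,0],[0,0,0,0,0,0]]'
python3 - <<'E'
from h import *
v=cam('wrist'); packs(v)
delta(435.6,369.3,11,-19.6)
E
```

```text
t: 25.07
ee_pos: [0.5003, 0.0772, 0.2034]
eef_rot: [-180.0, 0.2, 4.3]
ft_force: [0.1, -0.4, -0.5]
opening: 0.0527
finger_force: 0.0
t: 25.48
ee_pos: [0.4645, 0.2397, 0.1834]
eef_rot: [180.0, 0.2, 4.3]
ft_force: [-0.6, 0.5, -0.2]
opening: 0.0533
finger_force: 0.0
t: 25.9
ee_pos: [0.4346, 0.3721, 0.1666]
eef_rot: [179.9, 0.3, -1.5]
ft_force: [-0.7, -0.3, 1.1]
opening: 0.0529
finger_force: 0.0
t: 26.32
ee_pos: [0.4368, 0.3684, 0.1679]
eef_rot: [179.9, 0.1, -19.5]
ft_force: [0.1, -0.2, 0.2]
opening: 0.0527
finger_force: 0.0
(np.float64(435.4), np.float64(370.6), 99.8, 29.7, -19.68)
shift [ -1.4  -0.5 157.3] turn [0.09 0.07 0.06] at [437.  368.5 168.3] [ 1.7991e+02  7.0000e-02 -1.9540e+01]
```

```bash
python3 -m inch '[[-1,-1,30,0,0,0],[0,0,30,0,0,0],[0,0,30,0,0,0],[0,0,20,0,0,0],[0,0,10,0,0,0]]'
python3 -m inch '[[0,0,10,0,0,0],[0,0,10,0,0,0],[0,0,8,0,0,0],[0,0,6,0,0,0],[0,0,0,0,0,0]]'
python3 - <<'E'
from h import *
delta(435.6,369.8,12,-19.6)
E
```

```text
t: 26.78
ee_pos: [0.4346, 0.369, 0.0457]
eef_rot: [179.7, 0.2, -19.6]
ft_force: [-0.2, -0.3, -0.2]
opening: 0.0533
finger_force: 0.0
t: 27.2
ee_pos: [0.4365, 0.3703, 0.0146]
eef_rot: [180.0, 0.0, -19.6]
ft_force: [-0.1, 0.4, 0.8]
opening: 0.053
finger_force: 0.0
shift [-0.7  0.8  2.6] turn [ 0.05  0.05 -0.04] at [436.5 370.3  14.6] [ 1.7995e+02  5.0000e-02 -1.9650e+01]
```

```bash
python3 -m inch '[[0,0.5,2,0,0,0],[0,0,0,0,0,0],[0,0,0,0,0,0],[0,0,0,0,0,0],[0,0,0,0,0,0]]' 0.25 45
python3 -m inch '[[0,0,0,0,0,0],[0,0,0,0,0,0],[0,0,0,0,0,0],[0,0,0,0,0,0],[0,0,0,0,0,0]]'
python3 -m inch '[[0,0,-15,0,0,0],[0,0,-25,0,0,-6],[0,0,-30,0,0,-6],[0,0,0,0,0,-6],[0,0,0,0,0,-6]]'
python3 -m inch '[[0,0,0,0,0,0],[0,0,0,0,0,0],[0,0,0,0,0,0],[0,0,0,0,0,0],[0,0,0,0,0,0]]'
python3 - <<'E'
from h import *
held(13)
x,y=toworld(SEAT['d']); delta(x,y,80,YAW)
E
```

```text
t: 27.62
ee_pos: [0.4372, 0.3704, 0.0141]
eef_rot: [-179.9, -0.1, -19.6]
ft_force: [-0.4, 0.8, 2.1]
opening: 0.0281
finger_force: 44.8
t: 28.03
ee_pos: [0.4372, 0.3704, 0.014]
eef_rot: [-179.9, -0.0, -19.7]
ft_force: [-0.5, -0.5, 5.8]
opening: 0.0282
finger_force: 45.2
t: 28.45
ee_pos: [0.4375, 0.3705, 0.085]
eef_rot: [-179.9, -0.2, 4.6]
ft_force: [0.9, 0.9, -1.4]
opening: 0.0279
finger_force: 44.7
t: 28.87
ee_pos: [0.4364, 0.3699, 0.0828]
eef_rot: [180.0, 0.1, 4.3]
ft_force: [0.2, -0.2, -1.8]
opening: 0.0278
finger_force: 44.7
held tool x extent [-47.5  50. ] y [-14.8  13.8] ((1.2698898315429688, -0.6397132873535156), (28.864009857177734, 97.53440856933594), 89.9547348022461) [  248   162    69   203 12732]
shift [ 37.  424.5   3.1] turn [ 0.02  0.04 -0.05] at [436.5 369.9  83. ] [1.7998e+02 4.0000e-02 4.3000e+00]
```

```bash
python3 -m inch '[[2.9,32.7,0,0,0,0],[2.9,32.7,0,0,0,0],[2.9,32.7,0,0,0,0],[2.9,32.7,0,0,0,0],[2.9,32.7,0,0,0,0]]'
python3 -m inch '[[2.9,32.7,0,0,0,0],[2.9,32.7,0,0,0,0],[2.9,32.7,0,0,0,0],[2.9,32.7,0,0,0,0],[2.9,32.7,0,0,0,0]]'
python3 -m inch '[[2.9,32.7,0,0,0,0],[2.9,32.7,0,0,0,0],[2.9,32.7,0,0,0,0],[0,0,0,0,0,0],[0,0,0,0,0,0]]'
python3 -m inch '[[0,0,15,0,0,0],[0,0,12,0,0,0],[0,0,10,0,0,0],[0,0,8,0,0,0],[0,0,0,0,0,0]]'
python3 - <<'E'
from h import *
held(14)
x,y=toworld(np.add(SEAT['d'],(.5,-.4))); delta(x,y,26,YAW)
E
```

```text
t: 29.33
ee_pos: [0.4635, 0.2068, 0.0834]
eef_rot: [180.0, -0.0, 4.3]
ft_force: [1.6, -0.6, -1.0]
opening: 0.028
finger_force: 44.8
t: 29.75
ee_pos: [0.4905, 0.0446, 0.0835]
eef_rot: [180.0, -0.0, 4.3]
ft_force: [0.6, 0.4, -2.5]
opening: 0.0277
finger_force: 44.8
t: 30.17
ee_pos: [0.5068, -0.0523, 0.0835]
eef_rot: [-180.0, -0.0, 4.1]
ft_force: [-0.4, 0.8, -1.9]
opening: 0.0282
finger_force: 44.9
t: 30.58
ee_pos: [0.5047, -0.0497, 0.036]
eef_rot: [-179.9, 0.2, 4.4]
ft_force: [-0.5, -0.3, -1.7]
opening: 0.0281
finger_force: 44.9
held tool x extent [-48.5  49.9] y [-15.3  14.3] ((0.7603607177734375, -0.3429136276245117), (98.45209503173828, 29.69611930847168), 0.21836286783218384) [  247   162    71   203 12897]
shift [ 0.3  0.9 11.1] turn [-0.07  0.15  0.04] at [505.5 -50.1  37.1] [-1.7993e+02  1.5000e-01  4.3900e+00]
```

```bash
python3 -m inch '[[0,0,2,0,0,0],[0,0,1,0,0,0],[0,0,0,0,0,0],[0,0,0,0,0,0],[0,0,0,0,0,0]]'
python3 - <<'E'
from h import *
x,y=toworld(np.add(SEAT['d'],(.5,-.4))); delta(x,y,26,YAW)
E
```

```text
t: 31.05
ee_pos: [0.5068, -0.0511, 0.0357]
eef_rot: [180.0, -0.0, 4.3]
ft_force: [-0.4, 0.1, -1.4]
opening: 0.0281
finger_force: 44.9
shift [-1.  -0.2  9.7] turn [ 0.02 -0.04 -0.  ] at [506.8 -51.1  35.7] [ 1.7998e+02 -4.0000e-02  4.3500e+00]
```

```bash
python3 -m inch '[[-0.7,-0.2,2.5,0,0,0],[0,0,2.5,0,0,0],[0,0,2.5,0,0,0],[0,0,1.5,0,0,0],[0,0,0.5,0,0,0]]'
python3 -m inch '[[0,0,0,0,0,0],[0,0,0,0,0,0],[0,0,0,0,0,0],[0,0,0,0,0,0],[0,0,0,0,0,0]]' 0.53
python3 -m inch '[[0,0,-10,0,0,0],[0,0,-30,0,0,0],[0,0,-40,0,0,0],[0,0,-40,0,0,0],[0,0,-40,0,0,0]]'
python3 -m inch '[[12,10,-20,0,0,0],[12,10,-20,0,0,0],[0,10,0,0,0,0],[0,0,0,0,0,0],[0,0,0,0,0,0]]'
python3 - <<'E'
from h import *
v=cam('wrist'); seated(v); packs(v)
X=cloud(v);Z=X[...,2];Q=todock(X); m=(Z>38)&(Z<45)&(abs(Q[...,1])<180)&(abs(Q[...,0])<110); print('bar',np.nanpercentile(Q[...,0][m],[2,98]).round(1))
delta(610,278,160,YAW)
E
```

```text
t: 31.47
ee_pos: [0.5055, -0.0507, 0.026]
eef_rot: [-180.0, 0.1, 4.4]
ft_force: [-4.4, 0.4, 7.8]
opening: 0.0282
finger_force: 45.9
t: 31.88
ee_pos: [0.5059, -0.0508, 0.0259]
eef_rot: [180.0, -0.0, 4.3]
ft_force: [-0.2, 0.2, -0.3]
opening: 0.0453
finger_force: 0.0
t: 32.3
ee_pos: [0.5054, -0.0506, 0.1883]
eef_rot: [180.0, -0.0, 4.3]
ft_force: [0.8, -0.3, -0.4]
opening: 0.0452
finger_force: 0.0
t: 32.72
ee_pos: [0.5309, -0.0788, 0.2246]
eef_rot: [-179.9, 0.1, 4.3]
ft_force: [-0.0, -0.0, -0.7]
opening: 0.0453
finger_force: 0.0
seated a off [-2.6  1.6] 53.0 29.9 0.0 z 29.6
seated c off [-1.9  0.9] 84.2 29.7 0.31 z 29.7
seated d off [-1.1  0.2] 100.1 29.6 0.04 z 29.7

bar [65.8 87.2]
shift [ 106.3 -349.3   64.3] turn [-0.1   0.19 -0.03] at [530.6 -78.5 224. ] [-179.9     0.19    4.32]
```

```bash
python3 -m inch '[[8.9,-29.1,4,0,0,0],[8.9,-29.1,4,0,0,0],[8.9,-29.1,4,0,0,0],[8.9,-29.1,4,0,0,0],[8.9,-29.1,4,0,0,0]]' 0.62
python3 -m inch '[[8.9,-29.1,4,0,0,0],[8.9,-29.1,4,0,0,0],[8.9,-29.1,4,0,0,0],[8.9,-29.1,4,0,0,0],[8.9,-29.1,4,0,0,0]]'
python3 -m inch '[[8.9,-29.1,4,0,0,0],[8.9,-29.1,4,0,0,0],[0,0,0,0,0,-4.2],[0,0,0,0,0,0],[0,0,0,0,0,0]]'
python3 - <<'E'
from h import *
v=cam('wrist'); packs(v); cv2.imwrite('pics/w6.png',v['P'])
delta(610,278.2,12,8.5)
E
```

```text
t: 33.18
ee_pos: [0.5638, 0.0715, 0.2036]
eef_rot: [-180.0, 0.2, 4.4]
ft_force: [0.2, -0.9, 0.8]
opening: 0.0525
finger_force: 0.0
t: 33.6
ee_pos: [0.5969, 0.2197, 0.1835]
eef_rot: [180.0, 0.2, 4.4]
ft_force: [0.5, -0.9, -0.9]
opening: 0.0529
finger_force: 0.0
t: 34.02
ee_pos: [0.6106, 0.2774, 0.176]
eef_rot: [180.0, 0.2, 8.5]
ft_force: [0.1, 1.0, -0.1]
opening: 0.0529
finger_force: 0.0
(np.float64(611.0), np.float64(278.3), 115.8, 29.6, 8.65)
shift [ -0.4  -1.5 164.6] turn [ 0.02  0.14 -0.05] at [611.  276.9 176.6] [1.7998e+02 1.4000e-01 8.4500e+00]
```

```bash
python3 -m inch '[[0,-1.2,32,0,0,0],[0,0,32,0,0,0],[0,0,30,0,0,0],[0,0,20,0,0,0],[0,0,12,0,0,0]]'
python3 -m inch '[[0,0,10,0,0,0],[0,0,10,0,0,0],[0,0,8,0,0,0],[0,0,6,0,0,0],[0,0,0,0,0,0]]'
python3 - <<'E'
from h import *
delta(610.5,278.2,12,8.55)
E
```

```text
t: 34.48
ee_pos: [0.6096, 0.2769, 0.0483]
eef_rot: [180.0, 0.3, 8.4]
ft_force: [-0.9, -0.7, 0.0]
opening: 0.0528
finger_force: 0.0
t: 34.9
ee_pos: [0.6115, 0.2784, 0.0171]
eef_rot: [180.0, 0.1, 8.5]
ft_force: [-0.4, -0.3, -1.0]
opening: 0.0532
finger_force: 0.0
shift [-1.   0.   5.1] turn [ 0.01  0.06 -0.02] at [611.5 278.4  17.1] [1.7999e+02 6.0000e-02 8.5300e+00]
```

```bash
python3 -m inch '[[-1.5,0,2.5,0,0,0],[0,0,2,0,0,0],[0,0,0,0,0,0],[0,0,0,0,0,0],[0,0,0,0,0,0]]'
python3 -m inch '[[0,0,0,0,0,0],[0,0,0,0,0,0],[0,0,0,0,0,0],[0,0,0,0,0,0],[0,0,0,0,0,0]]' 0.25 45
python3 -m inch '[[0,0,0,0,0,0],[0,0,0,0,0,0],[0,0,0,0,0,0],[0,0,0,0,0,0],[0,0,0,0,0,0]]'
python3 -m inch '[[0,0,-15,0,0,0],[0,0,-25,0,0,4.2],[0,0,-30,0,0,0],[0,0,0,0,0,0],[0,0,0,0,0,0]]'
python3 -m inch '[[0,0,0,0,0,0],[0,0,0,0,0,0],[0,0,0,0,0,0],[0,0,0,0,0,0],[0,0,0,0,0,0]]'
python3 - <<'E'
from h import *
held(13.7)
x,y=toworld(SEAT['e']); delta(x,y,80,YAW)
E
```

```text
t: 35.32
ee_pos: [0.6106, 0.2784, 0.0138]
eef_rot: [-180.0, -0.0, 8.5]
ft_force: [0.6, -0.7, 0.1]
opening: 0.0529
finger_force: 0.0
t: 35.73
ee_pos: [0.6108, 0.2785, 0.0139]
eef_rot: [-180.0, -0.1, 8.5]
ft_force: [-0.7, 0.3, 3.7]
opening: 0.0281
finger_force: 44.8
t: 36.15
ee_pos: [0.6108, 0.2785, 0.0139]
eef_rot: [-180.0, -0.1, 8.5]
ft_force: [-0.5, 0.2, 4.7]
opening: 0.0284
finger_force: 45.1
t: 36.57
ee_pos: [0.6115, 0.2786, 0.0858]
eef_rot: [-180.0, -0.2, 4.4]
ft_force: [-0.1, -0.1, -2.4]
opening: 0.0281
finger_force: 44.6
t: 36.98
ee_pos: [0.6098, 0.2782, 0.0823]
eef_rot: [180.0, 0.1, 4.3]
ft_force: [0.2, -0.1, -1.6]
opening: 0.028
finger_force: 44.6
held tool x extent [-48.1  58.8] y [-14.9  13.8] ((5.340015411376953, -0.6420679092407227), (29.0133056640625, 106.89341735839844), 89.95929718017578) [  247   140    71   225 14362]
shift [-137.4  435.8    2.9] turn [ 0.01  0.07 -0.  ] at [610.  278.3  82.6] [1.7999e+02 7.0000e-02 4.3500e+00]
```

```bash
python3 -m inch '[[-9.8,31.1,-2,0,0,0],[-9.8,31.1,-2,0,0,0],[-9.8,31.1,-2,0,0,0],[-9.8,31.1,-2,0,0,0],[-9.8,31.1,-2,0,0,0]]'
python3 -m inch '[[-9.8,31.1,0,0,0,0],[-9.8,31.1,0,0,0,0],[-9.8,31.1,0,0,0,0],[-9.8,31.1,0,0,0,0],[-9.8,31.1,0,0,0,0]]'
python3 -m inch '[[-9.8,31.1,0,0,0,0],[-9.8,31.1,0,0,0,0],[-9.8,31.1,0,0,0,0],[-9.8,31.1,0,0,0,0],[0,0,0,0,0,0]]'
python3 -m inch '[[0,0,20,0,0,0],[0,0,17,0,0,0],[0,0,13,0,0,0],[0,0,0,0,0,0],[0,0,0,0,0,0]]'
python3 -m inch '[[0,0,0,0,0,0],[0,0,0,0,0,0],[0,0,0,0,0,0],[0,0,0,0,0,0],[0,0,0,0,0,0]]'
python3 - <<'E'
from h import *
held(14)
x,y=toworld(np.add(SEAT['e'],(.2,-.4))); delta(x,y,26,YAW)
E
```

```text
t: 37.45
ee_pos: [0.5727, 0.1183, 0.0934]
eef_rot: [180.0, 0.0, 4.4]
ft_force: [0.6, 0.1, -0.3]
opening: 0.0282
finger_force: 44.7
t: 37.87
ee_pos: [0.5357, -0.0406, 0.0935]
eef_rot: [180.0, -0.0, 4.4]
ft_force: [1.1, 1.1, -1.1]
opening: 0.0279
finger_force: 44.7
t: 38.28
ee_pos: [0.506, -0.171, 0.094]
eef_rot: [179.9, -0.0, 4.1]
ft_force: [-0.1, -0.8, -1.8]
opening: 0.0283
finger_force: 44.8
t: 38.7
ee_pos: [0.5062, -0.1656, 0.0429]
eef_rot: [-179.9, 0.1, 4.4]
ft_force: [0.2, -0.1, -1.1]
opening: 0.0279
finger_force: 44.8
t: 39.12
ee_pos: [0.5069, -0.1663, 0.0439]
eef_rot: [180.0, -0.0, 4.4]
ft_force: [0.0, -0.5, -1.9]
opening: 0.0277
finger_force: 44.8
held tool x extent [-48.3  59.2] y [-15.1  14.2] ((5.453155517578125, -0.48750782012939453), (29.36836814880371, 107.40968322753906), 89.97246551513672) [  246   139    72   226 14570]
shift [-0.6  0.7 17.7] turn [ 0.02 -0.03 -0.  ] at [ 506.8 -166.3   43.7] [ 1.7998e+02 -3.0000e-02  4.3500e+00]
```

```bash
python3 -m inch '[[-0.6,0.6,3,0,0,0],[0,0,3,0,0,0],[0,0,2,0,0,0],[0,0,0,0,0,0],[0,0,0,0,0,0]]'
python3 - <<'E'
from h import *
x,y=toworld(np.add(SEAT['e'],(.2,-.4))); delta(x,y,26,YAW)
E
```

```text
t: 39.58
ee_pos: [0.5058, -0.1667, 0.035]
eef_rot: [-180.0, 0.0, 4.3]
ft_force: [0.1, -0.2, -1.2]
opening: 0.0283
finger_force: 44.8
shift [0.5 0.4 9. ] turn [-0.03  0.04 -0.01] at [ 505.8 -166.7   35. ] [-1.7997e+02  4.0000e-02  4.3400e+00]
```

```bash
python3 -m inch '[[0.2,0.3,2.5,0,0,0],[0,0,2.5,0,0,0],[0,0,2.5,0,0,0],[0,0,1.2,0,0,0],[0,0,0.4,0,0,0]]'
python3 -m inch '[[0,0,0,0,0,0],[0,0,0,0,0,0],[0,0,0,0,0,0],[0,0,0,0,0,0],[0,0,0,0,0,0]]' 0.53
python3 -m inch '[[0,0,-10,0,0,0],[0,0,-30,0,0,0],[0,0,-40,0,0,0],[0,0,-40,0,0,0],[0,0,-40,0,0,0]]'
python3 -m inch '[[12,0,-25,0,0,0],[12,0,-25,0,0,0],[12,0,-20,0,0,0],[0,0,0,0,0,0],[0,0,0,0,0,0]]'
python3 - <<'E'
from h import *
v=cam('wrist'); seated(v); packs(v); cv2.imwrite('pics/w7.png',v['P'])
t=cam('top'); cv2.imwrite('pics/top7.png',t['P']); print(*green(t),sep='\n')
X=cloud(v);Z=X[...,2];Q=todock(X); m=(Z>38)&(Z<45)&(abs(Q[...,1])<180)&(abs(Q[...,0])<110); print('bar',np.nanpercentile(Q[...,0][m],[2,98]).round(1))
m=(Z>74)&(Z<82)&(abs(Q[...,1])<40); print('grip',np.nanpercentile(Q[m],[2,98],axis=0).round(1))
x,y=toworld((76.5,.5)); delta(x,y,50,YAW)
E
```

```text
t: 40.0
ee_pos: [0.5059, -0.167, 0.0259]
eef_rot: [-180.0, 0.0, 4.4]
ft_force: [-0.5, -0.5, 0.1]
opening: 0.0278
finger_force: 45.0
t: 40.42
ee_pos: [0.5064, -0.1672, 0.0265]
eef_rot: [180.0, -0.0, 4.3]
ft_force: [-0.4, 0.2, 0.1]
opening: 0.0454
finger_force: 0.0
t: 40.83
ee_pos: [0.5059, -0.1669, 0.1887]
eef_rot: [180.0, -0.0, 4.3]
ft_force: [1.1, -0.3, -1.0]
opening: 0.0454
finger_force: 0.0
t: 41.25
ee_pos: [0.5428, -0.1646, 0.258]
eef_rot: [179.9, -0.1, 4.4]
ft_force: [-0.1, 0.1, -0.9]
opening: 0.0449
finger_force: 0.0
seated a off [-2.3  0.6] 52.5 29.7 0.07 z 29.6
seated c off [-2.  -0.3] 83.9 29.5 0.07 z 29.6
seated d off [-1.1 -0.9] 99.9 29.6 0.04 z 29.7
seated e off [0.5 0.5] 115.2 29.5 -0.22 z 29.6
seated b off [ 175.5 -111.2] 82.5 75.0 -65.85 z 34.2

((505.0138244628906, -51.105533599853516), 98.84147644042969, 31.407127380371094, 4.3006272315979, (305, 231, 12, 31))
((516.4705810546875, -108.44151306152344), 82.47240447998047, 31.347673416137695, 4.5852742195129395, (323, 230, 11, 26))
bar [65.6 86.6]
grip [[ 69.2 -16.8]
 [ 83.5  17.5]]
shift [ 70.8   0.3 204.9] turn [-0.07  0.12 -0.01] at [ 541.1 -164.   255. ] [-1.7993e+02  1.2000e-01  4.3400e+00]
```

View pics/w7.png

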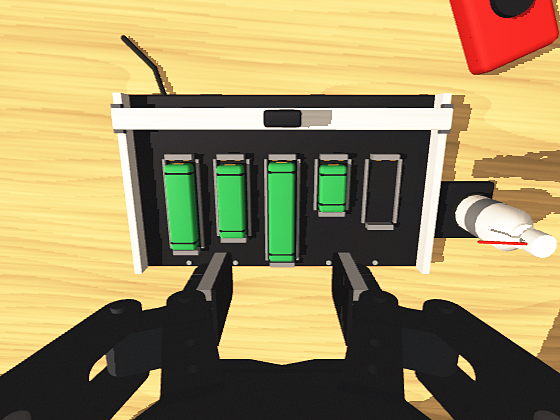

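All four packs are seated, in the bays at columns 182, 232, 281 and 333, and bay b is empty. I'll check the top view for a fifth pack hidden by the arm at the start.

View pics/top7.png

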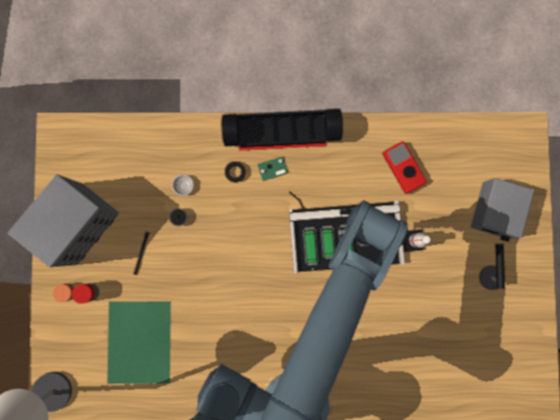

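```bash
python3 -m inch '[[24,0,0,0,0,0],[24,0,0,0,0,0],[23,0,20,0,0,0],[0,0,35,0,0,0],[0,0,35,0,0,0]]' 0.75 40
python3 -m inch '[[0,0,25,0,0,0],[0,0,15,0,0,0],[0,0,0,0,0,0],[0,0,0,0,0,0],[0,0,0,0,0,0]]'
python3 - <<'E'
from h import *
x,y=toworld((76.5,.5)); delta(x,y,50,YAW)
E
```

```text
t: 41.77
ee_pos: [0.6132, -0.1589, 0.1646]
eef_rot: [180.0, -0.0, 4.4]
ft_force: [0.3, 0.3, -0.7]
opening: 0.0641
finger_force: 0.0
t: 42.18
ee_pos: [0.6131, -0.1592, 0.1271]
eef_rot: [180.0, -0.0, 4.3]
ft_force: [0.4, -0.4, 0.3]
opening: 0.064
finger_force: 0.0
shift [-1.9 -0.8 77.1] turn [ 0.03 -0.04 -0.01] at [ 613.1 -159.2  127.1] [ 1.7997e+02 -4.0000e-02  4.3400e+00]
```

The top view shows no further pack on the bench, and the bystanders are where they were: tape (235,172), dish (184,185), driver (178,217), pry tool (142,253). Next I'll take the grip and slide the bar home by about 60 mm.

```bash
python3 -m inch '[[-1.5,-0.6,20,0,0,0],[0,0,20,0,0,0],[0,0,20,0,0,0],[0,0,16,0,0,0],[0,0,0,0,0,0]]'
python3 -m inch '[[0,0,0,0,0,0],[0,0,0,0,0,0],[0,0,0,0,0,0],[0,0,0,0,0,0],[0,0,0,0,0,0]]' 0.3 40
python3 -m inch '[[-10,0,0,0,0,0],[-10,0,0,0,0,0],[-10,0,0,0,0,0],[-10,0,0,0,0,0],[-10,0,0,0,0,0]]'
python3 -m inch '[[-6,0,0,0,0,0],[-3,0,0,0,0,0],[-1.5,0,0,0,0,0],[0,0,0,0,0,0],[0,0,0,0,0,0]]'
python3 - <<'E'
from h import *
print(todock(tool()[1]*1000))
E
```

```text
t: 42.6
ee_pos: [0.6099, -0.158, 0.0484]
eef_rot: [-179.9, 0.2, 4.3]
ft_force: [-1.6, -0.4, -0.2]
opening: 0.0639
finger_force: 0.0
t: 43.02
ee_pos: [0.6129, -0.1596, 0.0529]
eef_rot: [179.9, -0.2, 4.3]
ft_force: [-1.5, -1.7, 6.2]
opening: 0.0349
finger_force: 42.0
t: 43.43
ee_pos: [0.5634, -0.1634, 0.0529]
eef_rot: [179.8, -0.3, 4.3]
ft_force: [2.9, -1.1, 7.3]
opening: 0.0351
finger_force: 43.4
t: 43.85
ee_pos: [0.5531, -0.1642, 0.0529]
eef_rot: [179.8, -0.3, 4.3]
ft_force: [2.0, -0.5, 7.5]
opening: 0.0347
finger_force: 43.6
[18.08852188 -0.58033089]
```

```bash
python3 -m inch '[[-1,0,0,0,0,0],[-1,0,0,0,0,0],[0,0,0,0,0,0],[0,0,0,0,0,0],[0,0,0,0,0,0]]'
python3 -m inch '[[0,0,0,0,0,0],[0,0,0,0,0,0],[0,0,0,0,0,0],[0,0,0,0,0,0],[0,0,0,0,0,0]]' 0.75
python3 -m inch '[[0,0,-15,0,0,0],[0,0,-30,0,0,0],[0,0,-40,0,0,0],[0,0,-40,0,0,0],[0,0,-40,0,0,0]]'
python3 -m inch '[[0,0,-40,0,0,0],[0,0,-10,0,0,0],[0,0,0,0,0,0],[0,0,0,0,0,0],[0,0,0,0,0,0]]'
python3 - <<'E'
from h import *
v=cam('wrist'); seated(v); cv2.imwrite('pics/w8.png',v['P'])
X=cloud(v);Z=X[...,2];Q=todock(X); m=(Z>38)&(Z<45)&(abs(Q[...,1])<180)&(abs(Q[...,0])<110); print('bar',np.nanpercentile(Q[...,0][m],[2,98]).round(1))
E
```

```text
t: 44.27
ee_pos: [0.553, -0.1642, 0.053]
eef_rot: [179.8, -0.6, 4.3]
ft_force: [9.8, -0.8, 1.2]
opening: 0.0356
finger_force: 42.7
t: 44.68
ee_pos: [0.5486, -0.1631, 0.0499]
eef_rot: [-180.0, 0.0, 4.3]
ft_force: [-0.9, 0.7, -1.3]
opening: 0.0641
finger_force: 0.0
t: 45.1
ee_pos: [0.5484, -0.163, 0.2166]
eef_rot: [-180.0, 0.1, 4.3]
ft_force: [-0.0, -0.4, 0.3]
opening: 0.0642
finger_force: 0.0
t: 45.52
ee_pos: [0.548, -0.1627, 0.2627]
eef_rot: [-179.9, 0.2, 4.3]
ft_force: [-1.4, 0.2, -0.4]
opening: 0.0644
finger_force: 0.0
seated e off [-15.3   0.6] 85.4 29.0 0.48 z 29.7
seated a off [-14.2   0.3] 29.4 28.3 -89.92 z 29.7
seated c off [-14.1  -0.2] 60.4 29.5 0.09 z 29.7
seated d off [-13.4  -0.8] 74.4 29.4 0.09 z 29.7
seated b off [ 177.9 -110. ] 82.6 80.0 -65.69 z 34.3
bar [ 6.3 27.3]
```

View pics/w8.png

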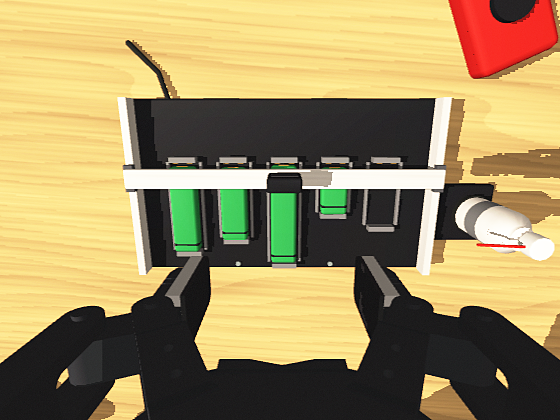

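The bar (row 178) is home over the four seated packs, having hit its stop after about 60 mm of travel, and the gripper is clear. I'll hand it in.

```bash
python3 -c "
from station import r
print(r.close_job())"
```

```text
the job is handed in; nothing more can be done
None
```

I opened the bar, gave the empty bays a burst of cleaner, laid all four packs found (a, c, d, e; no b on the bench) in their own bays, slid the bar home to its stop, and handed the job in; it returned no verdict.

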